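# Load a plug gauge on its carrier and clamp the loaded carrier on a sine table

## Task

Lay the plug gauge in the two saddles of the carrier where the carrier stands on the bench, with the gauge's longer end cylinder on the side that will face the clamp knob. Then lift the loaded carrier by its upright grip and set it flat on the sloping sine table, grip side uphill, between the side rails and touching the lower stop ledge. Last turn the clamp knob clockwise until its ratchet slips, then let go; leave the gear, the ring and the flanged part where they are.

Things in the scene. Friction and masses are not known exactly. Their poses are not given: they have to be found in the camera images.
- gauge_mid (a point): Middle of the plug gauge's handle, on its axis, 10.5 mm above the bench at the start. Grey gauge 118 mm long, 0.14 kg, lying level on its end cylinders. y runs along it to the longer end. Handle: 15.2 mm diameter, y -36 to 36 mm; end cylinders 21 mm diameter, the short one y -50 to -36, the long one 36 to 68.
- gauge_long_end (a point): Centre of the outer face of the gauge's longer end cylinder, 68 mm from gauge_mid along its y.
- carrier_base (a point): Centre of the underside of the carrier, a loose bare metal plate 84 (x) x 150 (y) x 8 mm, 0.36 kg, with two Y-shaped saddles and an upright grip. z up, x towards the grip's side, y along the saddles' row: the end that faces the clamp once it is on the sine table. It stands on the bench.
- carrier_cradle (a point): Where gauge_mid belongs when laid: at (-25, 0, 26) mm in the carrier's frame (same axes), the gauge's long end to +y. Saddles: 6 mm plates at y -28 and 28 mm, slots open at the top, 17.2 mm wide, flared, tips 37 mm above the underside. 39 mm is free between gauge handle and upright grip: open the fingers only part way there.
- carrier_grip (a point): Grip point on the carrier's upright grip, at (27, 0, 58) mm in the carrier's frame (same axes): a plate 10 mm thick (x), 60 mm long (y), its top 75 mm above the carrier's underside. Fingertips 19 mm lower than this point clear the laid gauge. Carry it high: the sine table's deck rises to 95 mm and its knob to 135 mm above the bench.
- seat (a point): Where carrier_base belongs, axes alike, on the fixed sine table: its deck faces the robot and climbs at 32 degrees. x uphill, y level towards the clamp, z square to the deck. Lower stop ledge: face at x = -42 mm, 10 mm high. Side rails: y = -80 and 80 mm, 8 mm high. Friction may hold the carrier short of the ledge: slide it down until it touches.
- clamp (a joint): Angle of the clamp's steel swing finger, rad: 0 to 0.12 at the start (swung aside), 1.1 at its stop, 3 mm above the +y end of the seated carrier's plate. It turns with the knob (0.05 N m) and stays where left.
- knob (a joint): Slip of the knob's ratchet, rad. 0 until the finger is at its stop; then the knob slips at about 0.22 N m and this grows. 0.15 or more is tight; more does no harm (up to 4). Turning back (counter-clockwise) undoes it.
- knob_grip (a point): On the knob's axis, 50 mm above the deck, at (10, 120) mm in the seat frame. Black bar 18 mm wide, 44 mm long; its top is 13 mm above this point, a disc 23 mm below. z: the axis, out of the deck; frame turns with the knob and equals the seat's axes at clamp 0; clockwise (seen from above) lowers its yaw. The bar lies along y turned 0.65 rad counter-clockwise.
- ring_mid (a point): Centre, half-way up, of a loose steel ring, 54 mm across, 18 mm high. To be left alone.
- gear_mid (a point): Centre, half-way up, of a loose gear, 51 mm across, 20 mm high. To be left alone.
- flange_mid (a point): Centre, half-way up, of a loose flanged part, 70 mm across, 31 mm high. To be left alone.

How it is judged:
On the way, in this order (a step that is already met when the one before it is completed fails the run):
1. the gauge lies in both saddles of the carrier, long end at the clamp end, while the carrier stands on the bench (x of gauge_mid in the frame of carrier_cradle between -0.004 and 0.004 m and y of gauge_mid in the frame of carrier_cradle between -0.01 and 0.01 m and z of gauge_mid in the frame of carrier_cradle between -0.004 and 0.004 m and angle between the y axis of gauge_mid and the y axis of carrier_cradle, either way round below 0.09 rad and y of gauge_long_end in the frame of carrier_cradle above 0.03 m and height (world z) of carrier_base below 0.004 m and angle between carrier_base's own z axis and vertical below 0.05 rad), for 0.2 s.
2. the carrier with the gauge in it lies flat on the sine table, grip uphill, between the rails and against the ledge (x of gauge_mid in the frame of carrier_cradle between -0.004 and 0.004 m and y of gauge_mid in the frame of carrier_cradle between -0.01 and 0.01 m and z of gauge_mid in the frame of carrier_cradle between -0.004 and 0.004 m and angle between the y axis of gauge_mid and the y axis of carrier_cradle, either way round below 0.09 rad and y of gauge_long_end in the frame of carrier_cradle above 0.03 m and x of carrier_base in the frame of seat between -0.003 and 0.004 m and y of carrier_base in the frame of seat between -0.008 and 0.008 m and z of carrier_base in the frame of seat between -0.003 and 0.003 m and angle between the z axis of carrier_base and the z axis of seat, either way round below 0.06 rad and angle between the x axis of carrier_base and the x axis of seat, either way round below 0.08 rad and x of carrier_grip in the frame of seat above 0.015 m), for 0.2 s.
3. the swing finger is at its stop over the carrier and the ratchet has slipped (all of step 2 and value of joint clamp above 1.06 rad and value of joint knob above 0.15 rad), for 0.2 s.
At the end, for the whole second after the job is handed in: Gauge in both saddles (4 mm across and up, 10 mm along), long end towards the clamp; carrier flat on the deck (3 mm, 0.06 rad), grip uphill, square to 0.08 rad, under 4 mm from the lower ledge, within 8 mm of the middle; clamp finger over 1.06 rad, ratchet slipped 0.15 rad or more (all of step 3); the robot touches nothing.
It fails at once if a bystander (gear) is pushed more than 15 mm (distance of gear_mid from where it was at the start of the episode above 0.015 m).
It fails at once if a bystander (ring) is pushed more than 15 mm (distance of ring_mid from where it was at the start of the episode above 0.015 m).
It fails at once if a bystander (flange) is pushed more than 15 mm (distance of flange_mid from where it was at the start of the episode above 0.015 m).
It also fails if it takes over 58 s, if anything falls off the work surface, if the arm or the gripper's body presses on something with over 40 N, if the wrist force passes 120 N, or if a joint passes its speed limit or range.

## Robot

A 7-joint arm with a two-finger parallel gripper is mounted at the origin on a cart in front of the work surface, level with it; the furniture and walls round the work are solid. World frame = base frame: x ahead of the robot, y to its left, z up, the work surface at z = 0. Lengths are in m, angles in rad, forces in N, time in s.
With the tool pointing down it reaches from about 0.425 to 0.95 m from the base axis. Payload 4.7 kg.
Tool frame: the origin (TCP) lies at the very end of the fingers, on their centre line; the grasp point (between the pads) lies 19 mm behind it; z points along the fingers, y is the line along which they close (so a half turn about z gives the same grasp; the last joint's range is limited). The gripper opens to 85 mm and grips with 20 to 120 N. Pads are 22 mm wide; open, the fingers measure 114 mm over their backs; the gripper's body (76 mm by 85 mm) begins 54 mm behind the grasp point. The pads swing forward as they close: fully open they stand 13 mm farther back than shut.
Start: joints at [-0.759, 0.469, -0.049, 1.532, 0.024, 1.141, -0.082], TCP at [0.503, 0.45, 0.231] pointing down, gripper open.
Joint ranges: [-2.59, 2.59], [-0.33, 1.99], [-1.39, 1.29], [0.1, 2.45], [-1.04, 4.18], [0.21, 1.99], [-2.66, 2.66]. Speed limits (rad/s): [2.57, 2.57, 3.14, 3.14, 3.14, 3.14, 3.14].

## Interface

Orientations are given as [roll, pitch, yaw] about the fixed x, y, z axes, in that order (R = Rz(yaw) Ry(pitch) Rx(roll)).
In Python, from bench import ctrl, get_image, sign_off gives the robot as it stands. The module is installed in compiled form; this text tells all that it offers.
- The arm moves only by the tool arm_command, never from a script. Its arguments are lists of equal length, an entry for each row: "travel": the shift along the tool's x, y, z in m, a list of three; "turn": the turn about the tool's z in degrees; "hand": the closure in counts, from 0 (fully open) to 255 (shut). In form: {"travel": [[x, y, z], ...], "turn": [turn, ...], "hand": [hand, ...]}. A call has 1 to 20 rows; each row is the pose to reach, as a shift and turn from the pose commanded when the call began, along the tool's axes at that moment; what a row does not reach only later rows make up. A row lasts 1/10 s, in which the tool goes at most 50 mm and 8.59 degrees, less where a joint would pass 70% of its speed; a pose out of reach is approached as far as the arm can. A call with a gripper value outside its range is refused whole. The fingers move at their own pace and stop on an object; "grip_force" is the grip in N (left out, the last holds). Time passes only in rows, so rows that repeat a pose let the fingers close. It gives the time, the measured TCP pose, the force, the opening and the grip force at its end, in the units of the state.
- ctrl.get_obs(): the state, without advancing time (a new reading comes with each control period).
- get_image(name): name is "scene" or "top" or "wrist"; returns a dict with "color" (384x512x3 uint8, red, green, blue), "camera_matrix" (3x3 intrinsics, pixels), "k1" (the pictures are not rectified: a ray, as slopes to the right and down, at radius r is drawn at 1 + k1 r^2 times it, then the intrinsics apply), "R" (3x3) and "t" (3): a world point X has camera coordinates R X + t. Camera axes: x right, y down, z forward; pixel columns grow to the right and rows downward; lengths in m; the calibration is good to about 2 mm. A picture is of the moment at which its call begins. There is no depth.
- sign_off(): hands the job in; it is judged then, once.
The state is a dict: "clock": time; "qpos": joint angles; "dq": joint speeds; "tau": joint torques, N m; "position": TCP position; "ee_rot": TCP orientation; "wrist_force": force on the tool from outside, world axes, zero at the start; "wrist_torque": the same for the moment, N m; "gripper_width": opening from 0.0 (shut) to 1.0 (fully open); "grip_force": force on a finger pad.
Only numpy, scipy, OpenCV 4.12 (cv2) and the standard library are available. Lean on these libraries where they do the work, as an engineer would, in place of code of your own. Each camera call takes 0.05 s, during which the arm holds its last target. There are 200 camera calls.

## Working session

There is one attempt and no reset: what is moved stays moved. The work goes in short steps, Python scripts to look and compute and a tool call to move; the robot and the scene stay as the last step left them, time stands still between calls to the robot, and variables do not carry over. Pictures are saved under pics/ and viewed, at most 10 in all, crops included, and the job is handed in when it is done.

Besides the shell and the picture viewer there is one more tool, called after "Call:" in YAML: its name, and indented under it one key for each argument. arm_command: Moves the arm, as the interface text tells. Its arguments: {"type":"object","properties":{"travel":{"type":"array","items":{"type":"array","items":{"type":"number"}}},"turn":{"type":"array","items":{"type":"number"}},"hand":{"type":"array","items":{"type":"number"}},"grip_force":{"type":"number"}},"required":["travel","turn","hand"]}

```bash
mkdir -p pics; cat > h.py <<'E'
import numpy as np, cv2
from bench import ctrl, get_image
from scipy.spatial.transform import Rotation as Ro
def save(n,f):
    im=get_image(n); cv2.imwrite('pics/'+f+'.png',im['color'][:,:,::-1]); np.savez('pics/'+f+'.npz',**im); return im
def load(f): return dict(np.load('pics/'+f+'.npz'))
def ray(im,uv):
    K=im['camera_matrix']; k=float(im['k1'])
    p=cv2.undistortPoints(np.array([[uv]],float),K,np.array([k,0,0,0.]))[0,0]
    R=im['R']; o=-R.T@im['t']; d=R.T@np.array([p[0],p[1],1]); return o,d/np.linalg.norm(d)
def onz(im,uv,z):
    o,d=ray(im,uv); return o+d*(z-o[2])/d[2]
def tri(a,ua,b,ub):
    A=np.zeros((3,3));y=np.zeros(3)
    rs=[ray(a,ua),ray(b,ub)]
    for o,d in rs:
        P=np.eye(3)-np.outer(d,d);A+=P;y+=P@o
    X=np.linalg.solve(A,y); return X,[round(float(np.linalg.norm((np.eye(3)-np.outer(d,d))@(X-o))),4) for o,d in rs]
def proj(im,X):
    c=im['R']@X+im['t']; s=c[:2]/c[2]; s=s*(1+float(im['k1'])*(s@s)); return im['camera_matrix'][:2,:2]@s+im['camera_matrix'][:2,2]
E
python3 - <<'E'
from h import *
ims=[save(n,n+'0') for n in('scene','top','wrist')]
for im in ims: print((-im['R'].T@im['t']).round(3),im['camera_matrix'][0,0],im['k1'])
a=np.vstack([ims[0]['color'],])[:,:,::-1]
cv2.imwrite('pics/big_s.png',cv2.resize(a,(800,600)));cv2.imwrite('pics/big_t.png',cv2.resize(ims[1]['color'][:,:,::-1],(800,600)))
print(ctrl.get_obs())
E
```

```text
[-0.245  0.738  1.123] 424.6392085999978 -0.03897804052002747
[ 0.352 -0.022  1.149] 363.53858251760204 -0.012845568217386177
[0.453 0.505 0.374] 326.18556016633374 -0.05840288259809715
{'clock': 0.15, 'qpos': array([-0.75891447,  0.46926777, -0.04860538,  1.53343051,  0.02415391,
        1.14099301, -0.08228347]), 'dq': array([ 0.0011724 , -0.00104234,  0.00112788, -0.00446244,  0.00088809,
        0.00132554,  0.00130049]), 'tau': array([ 5.82992034e-04, -5.10768878e+01, -4.67236654e-02, -2.37980622e+01,
        1.07187263e-02,  5.39065164e-03,  2.69603970e-05]), 'position': array([0.50264523, 0.4498515 , 0.23049007]), 'ee_rot': array([-3.14008406e+00,  9.16660185e-05,  2.30088505e+00]), 'wrist_force': array([-0.37006426, -0.5805397 , -0.51152247]), 'wrist_torque': array([0.01805644, 0.04754571, 0.0485343 ]), 'grip_force': 0.0, 'gripper_width': 0.9989817065641653}
```

View pics/big_s.png

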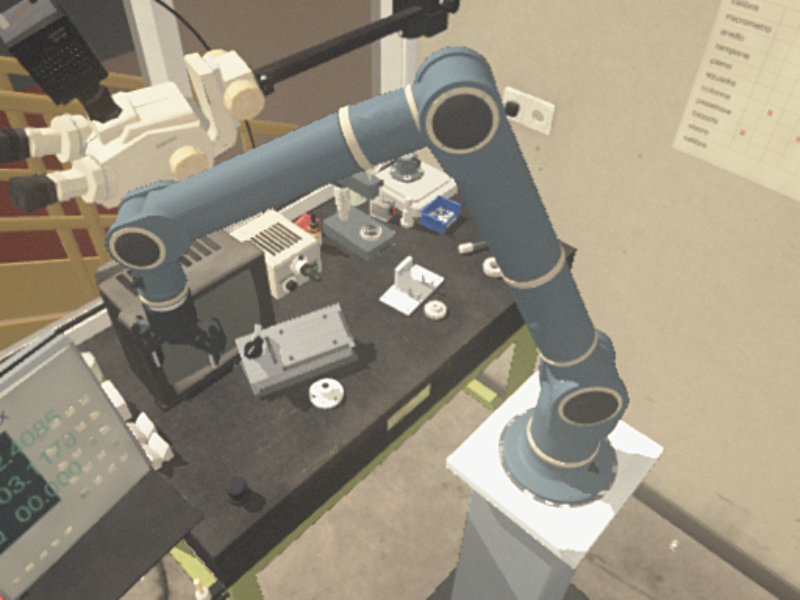

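View pics/big_t.png

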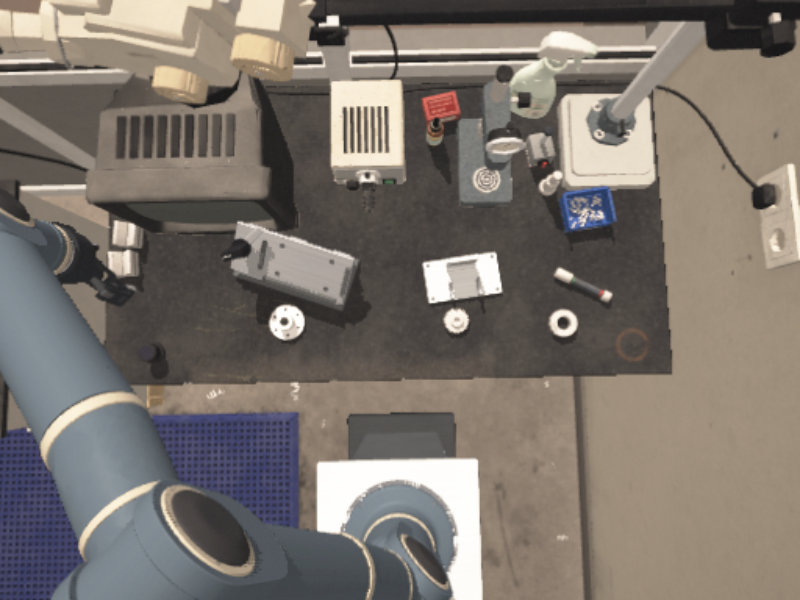

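The scene view shows the sine table (knob at (255,345)), carrier (412,287), ring, gear and flange. The top view shows the gauge from (563,273) to (608,297), the carrier at (462,277), the table at (295,265) with its knob at (237,248), the ring at (563,323), the gear at (456,320) and the flange at (287,322), all in 800x600 coordinates.

```bash
python3 - <<'E'
from h import *
im=load('top0');s=512/800
for n,uv,z in [('gA',(563,273),.0105),('gB',(608,297),.0105),('carr',(462,277),.008),('c1',(423,264),.008),('c2',(497,254),.008),('c3',(501,293),.008),('c4',(428,303),.008),('grip?',(465,262),.07),('knob',(237,248),.12),('ring',(563,323),.018),('gear',(456,320),.02),('flange',(287,322),.03),('t1',(238,223),.09),('t2',(358,260),.09),('t3',(344,307),.03),('t4',(235,275),.03)]:
    print(n,onz(im,(uv[0]*s,uv[1]*s),z).round(3))
w=load('wrist0');o=ctrl.get_obs();R=Ro.from_euler('xyz',o['ee_rot']).as_matrix()
print(R.round(2)); c=-w['R'].T@w['t']; print('cam in tool',R.T@(c-o['position'])); print('camaxes in tool',(R.T@w['R'].T).round(3)); print(w['camera_matrix'])
E
```

```text
gA [ 0.516 -0.344  0.01 ]
gB [ 0.465 -0.432  0.01 ]
carr [ 0.512 -0.139  0.008]
c1 [ 0.541 -0.06   0.008]
c2 [ 0.558 -0.212  0.008]
c3 [ 0.478 -0.217  0.008]
c4 [ 0.461 -0.069  0.008]
grip? [ 0.533 -0.139  0.07 ]
knob [0.559 0.285 0.12 ]
ring [ 0.414 -0.337  0.018]
gear [ 0.425 -0.123  0.02 ]
flange [0.427 0.211 0.03 ]
t1 [0.613 0.293 0.09 ]
t2 [0.537 0.065 0.09 ]
t3 [0.454 0.099 0.03 ]
t4 [0.523 0.315 0.03 ]
[[-0.67  0.75 -0.  ]
 [ 0.75  0.67 -0.  ]
 [-0.   -0.   -1.  ]]
cam in tool [ 0.0742795  -0.0008927  -0.14375835]
camaxes in tool [[-0.    -0.957 -0.291]
 [ 1.     0.    -0.001]
 [ 0.001 -0.291  0.957]]
[[326.18556017   0.         258.893027  ]
 [  0.         326.18556017 188.54507013]
 [  0.           0.           1.        ]]
```

Call:
arm_command:
  travel:
    - [-0.155,-0.15,-0.07]
    - [-0.155,-0.15,-0.07]
    - [-0.155,-0.15,-0.07]
    - [-0.155,-0.15,-0.07]
    - [-0.155,-0.15,-0.07]
    - [-0.155,-0.15,-0.07]
    - [-0.155,-0.15,-0.07]
  turn: [18,18,18,18,18,18,18]
  hand: [0,0,0,0,0,0,0]

```text
clock: 0.85
position: [0.4944, 0.2347, 0.3015]
ee_rot: [3.141, -0.001, 1.986]
wrist_force: [-0.6, 1.0, 0.0]
gripper_width: 1.001
grip_force: 0.0
```

```bash
cat >> h.py <<'E'
def go(p,yaw_deg):
    o=ctrl.get_obs();R=Ro.from_euler('xyz',o['ee_rot']).as_matrix();y=np.degrees(o['ee_rot'][2])
    print('now',o['position'].round(4),round(y,2),'travel',(R.T@(np.array(p)-o['position'])).round(4),'turn',round((y-yaw_deg+180)%360-180,2),'t',o['clock'],'q7',round(o['qpos'][6],2))
E
python3 - <<'E'
from h import *
save('wrist','w_table'); go((.48,-.13,.28),80)
E
```

```text
now [0.4941 0.2357 0.3009] 113.9 travel [-0.3287 -0.161   0.0207] turn 33.9 t 0.9 q7 -0.09
```

Call:
arm_command:
  travel:
    - [-0.33,-0.16,0.02]
    - [-0.33,-0.16,0.02]
    - [-0.33,-0.16,0.02]
    - [-0.33,-0.16,0.02]
    - [-0.33,-0.16,0.02]
    - [-0.33,-0.16,0.02]
    - [-0.33,-0.16,0.02]
    - [-0.33,-0.16,0.02]
    - [-0.33,-0.16,0.02]
    - [-0.33,-0.16,0.02]
  turn: [34,34,34,34,34,34,34,34,34,34]
  hand: [0,0,0,0,0,0,0,0,0,0]

```text
clock: 1.9
position: [0.4821, -0.1299, 0.2806]
ee_rot: [-3.14, -0.001, 1.396]
wrist_force: [0.2, 0.7, -0.4]
gripper_width: 0.998
grip_force: 0.0
```

```bash
python3 - <<'E'
from h import *
save('wrist','w_carr'); go((.50,-.36,.20),60)
E
```

```text
now [ 0.4822 -0.1293  0.2807] 80.06 travel [-0.2242  0.0575  0.0805] turn 20.06 t 1.95 q7 0.07
```

Call:
arm_command:
  travel:
    - [-0.225,0.06,0.08]
    - [-0.225,0.06,0.08]
    - [-0.225,0.06,0.08]
    - [-0.225,0.06,0.08]
    - [-0.225,0.06,0.08]
    - [-0.225,0.06,0.08]
    - [-0.225,0.06,0.08]
    - [-0.225,0.06,0.08]
  turn: [20,20,20,20,20,20,20,20]
  hand: [0,0,0,0,0,0,0,0]

```text
clock: 2.75
position: [0.5024, -0.3612, 0.2012]
ee_rot: [-3.141, -0.002, 1.048]
wrist_force: [-0.3, 0.8, 0.3]
gripper_width: 1.002
grip_force: 0.0
```

```bash
python3 - <<'E'
from h import *
g=save('wrist','w_gauge'); c=load('w_carr')['color']
s=lambda a:cv2.resize(a[:,:,::-1],(400,300))
t=load('w_table')['color']
cv2.imwrite('pics/m1.png',np.vstack([np.hstack([s(g['color']),s(c)]),np.hstack([s(t),s(t)*0])]))
E
```

```text
(no output)
```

View pics/m1.png

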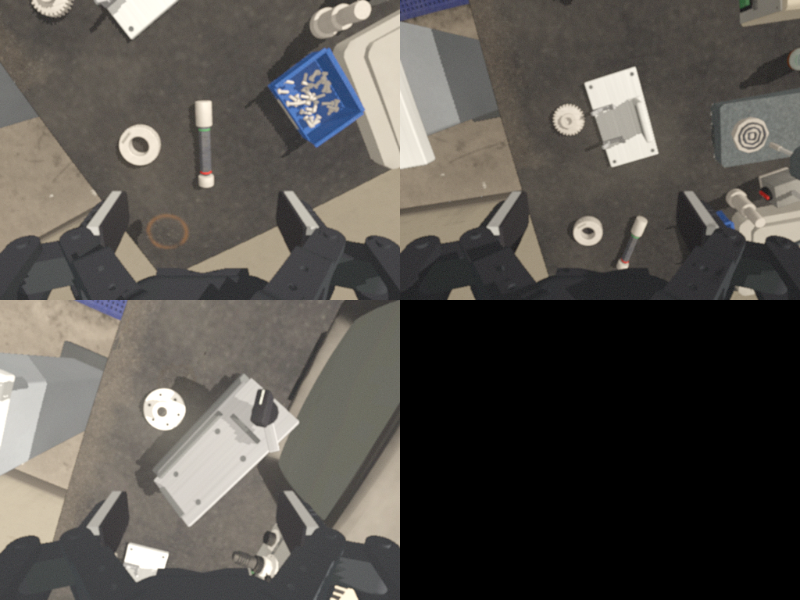

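Top left: gauge from long white end (204,101) to short end (206,187); the long end is up in the image, which is tool +x. Top right: carrier with corners near (585,82), (633,67), (657,153), (612,166), grip on the right. Bottom left: table with knob bar at (263,408).

```bash
python3 - <<'E'
from h import *
def blobs(im,x0,x1,y0,y1,th=150):
    g=cv2.cvtColor(im['color'],cv2.COLOR_RGB2GRAY)[y0:y1,x0:x1]
    n,l,s,c=cv2.connectedComponentsWithStats((g>th).astype(np.uint8))
    out=[]
    for i in range(1,n):
        if s[i][4]>40:
            ys,xs=np.nonzero(l==i);r=cv2.minAreaRect(np.c_[xs,ys].astype(np.float32))
            print(s[i][4],(c[i]+[x0,y0]).round(1),np.array(r[0]).round(1)+[x0,y0],np.round(r[1],1),round(r[2],1)); out.append(c[i]+[x0,y0])
    return out
w=load('w_gauge');c=load('w_carr')
print('g');A=blobs(w,235,285,120,250)
print('c');B=blobs(c,275,325,265,350)
for a in A: print(onz(w,a,.0105).round(4))
for b in B: print(onz(c,b,.0105).round(4))
for a in A[:1]+A[-1:]:
  for b in B: X,e=tri(w,a,c,b);print(X.round(4),e)
E
```

```text
g
676 [261.  145.1] [261.1 145.3] [34.1 20.3] 86.4
288 [264.3 231.1] [264.4 231.4] [17.3 19.1] 81.9
c
303 [307.1 289.6] [306.6 290.3] [13.9 26.2] 18.4
92 [285.2 339.5] [286.  338.5] [ 9. 12.] 90.0
[ 0.5131 -0.346   0.0105]
[ 0.4684 -0.4315  0.0105]
[ 0.5148 -0.3473  0.0105]
[ 0.4696 -0.4321  0.0105]
[ 0.514  -0.3454  0.0135] [0.0007, 0.0007]
[ 0.4988 -0.3309  0.1201] [0.0226, 0.0226]
[ 0.4893 -0.422  -0.0443] [0.0416, 0.0416]
[ 0.4692 -0.4305  0.0125] [0.0005, 0.0005]
```

```bash
python3 - <<'E'
from h import *
go((.4892,-.3922,.004),62.1)
E
```

```text
now [ 0.5024 -0.3612  0.2015] 60.07 travel [-0.0338  0.004   0.1975] turn -2.03 t 2.8 q7 0.26
```

Call:
arm_command:
  travel:
    - [-0.034,0.004,0.05]
    - [-0.034,0.004,0.1]
    - [-0.034,0.004,0.14]
    - [-0.034,0.004,0.14]
    - [-0.034,0.004,0.16]
    - [-0.034,0.004,0.18]
    - [-0.034,0.004,0.19]
    - [-0.034,0.004,0.197]
    - [-0.034,0.004,0.197]
    - [-0.034,0.004,0.197]
  turn: [-2,-2,-2,-2,-2,-2,-2,-2,-2,-2]
  hand: [100,100,100,100,100,100,100,100,100,100]

```text
clock: 3.8
position: [0.488, -0.3956, 0.0055]
ee_rot: [3.14, -0.0, 1.079]
wrist_force: [0.2, -0.4, 0.0]
gripper_width: 0.61
grip_force: 0.0
```

```bash
python3 - <<'E'
from h import *
save('wrist','w_g2'); go((.4892,-.3922,.004),62.1)
cv2.imwrite('pics/g2.png',cv2.resize(load('w_g2')['color'][:,:,::-1],(512,384)))
E
```

```text
now [ 0.488  -0.3957  0.0055] 61.84 travel [ 0.0037 -0.0006  0.0015] turn -0.26 t 3.85 q7 0.47
```

View pics/g2.png

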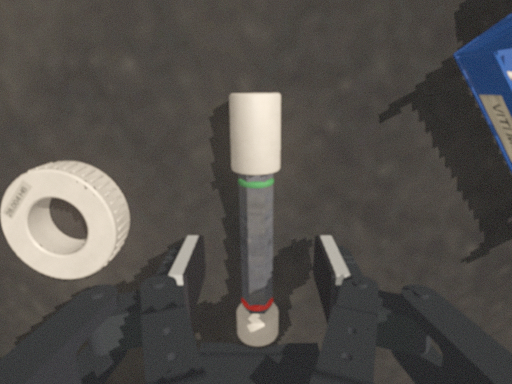

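The gauge is centred between the fingers: handle at columns 240–273, fingertips at row ~240 beside the handle's middle. I'll shift 3 mm forward, close and lift.

Call:
arm_command:
  travel:
    - [0.003,0,0.001]
    - [0.003,0,0.001]
    - [0.003,0,0.001]
    - [0.003,0,0.001]
    - [0.003,0,0.001]
    - [0.003,0,0.001]
    - [0.003,0,0.001]
    - [0.003,0,-0.03]
    - [0.003,0,-0.08]
    - [0.003,0,-0.12]
    - [0.003,0,-0.12]
  turn: [0,0,0,0,0,0,0,0,0,0,0]
  hand: [255,255,255,255,255,255,255,255,255,255,255]
  grip_force: 50

```text
clock: 4.95
position: [0.4908, -0.3961, 0.1298]
ee_rot: [3.131, 0.002, 1.078]
wrist_force: [-0.1, -1.5, -1.1]
gripper_width: 0.151
grip_force: 49.1
```

```bash
python3 - <<'E'
from h import *
c=load('w_carr');x0,y0,x1,y1=215,65,345,225
cv2.imwrite('pics/carr.png',cv2.resize(c['color'][y0:y1,x0:x1,::-1],None,fx=3.7,fy=3.7,interpolation=cv2.INTER_CUBIC))
go((.46,-.13,.2),96)
E
```

```text
now [ 0.4908 -0.3961  0.1298] 61.76 travel [ 0.2197 -0.1523 -0.0724] turn -34.24 t 4.95 q7 0.39
```

View pics/carr.png

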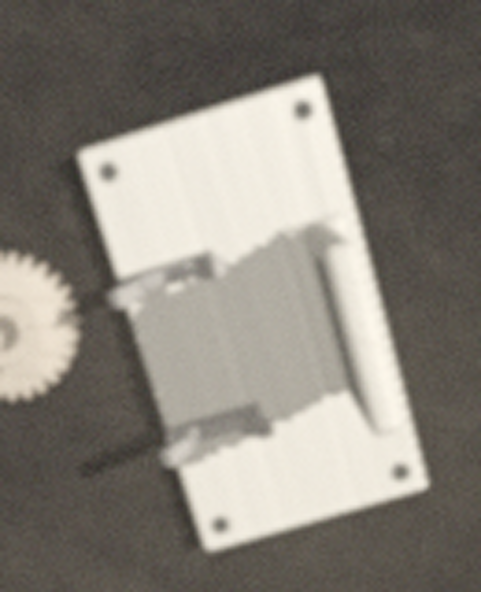

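The crop shows the carrier plate's corners (78,153), (322,75), (428,488), (207,550), the two saddles at left and the upright grip at right. Next I'll move near the carrier with the gauge and take a second view.

```bash
python3 - <<'E'
from h import *
go((.50,-.24,.17),96)
E
```

```text
now [ 0.4908 -0.3961  0.1298] 61.76 travel [ 0.1418 -0.0653 -0.0412] turn -34.24 t 4.95 q7 0.39
```

Call:
arm_command:
  travel:
    - [0.142,-0.065,-0.04]
    - [0.142,-0.065,-0.04]
    - [0.142,-0.065,-0.04]
    - [0.142,-0.065,-0.04]
    - [0.142,-0.065,-0.04]
    - [0.142,-0.065,-0.04]
    - [0.142,-0.065,-0.04]
  turn: [-34,-34,-34,-34,-34,-34,-34]
  hand: [255,255,255,255,255,255,255]

```text
clock: 5.65
position: [0.4974, -0.2388, 0.1634]
ee_rot: [-3.14, 0.001, 1.667]
wrist_force: [-0.3, -1.4, -1.5]
gripper_width: 0.154
grip_force: 49.2
```

```bash
python3 - <<'E'
from h import *
w=save('wrist','w_c2'); go((.50,-.24,.17),96)
cv2.imwrite('pics/c2.png',cv2.resize(w['color'][:,:,::-1],(800,600),interpolation=cv2.INTER_CUBIC))
E
```

```text
now [ 0.4975 -0.2387  0.1635] 95.55 travel [-0.0015  0.0024 -0.0065] turn -0.45 t 5.7 q7 0.62
```

View pics/c2.png

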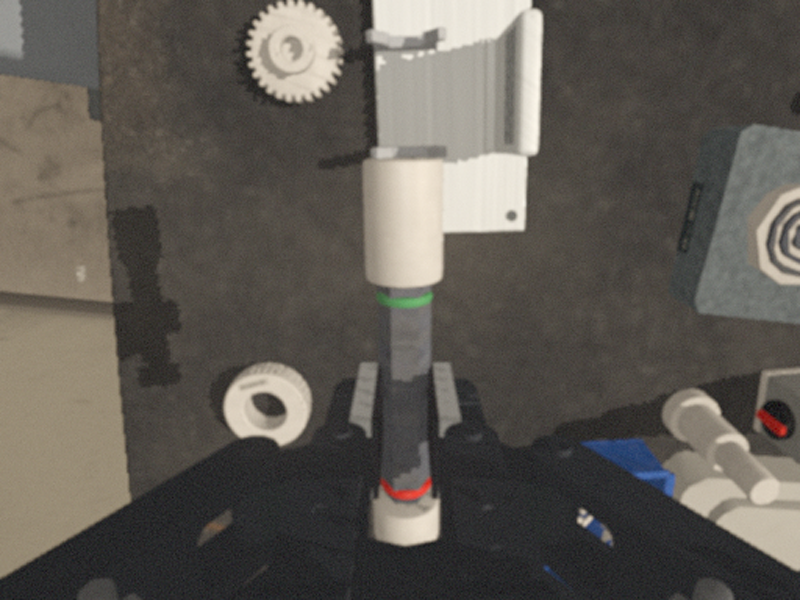

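The view shows the gauge straight in the fingers, long end (405,215) forward. The carrier's corner is at (526,231), and its grip top runs from (533,12) to (527,155).

```bash
python3 - <<'E'
from h import *
c=load('w_carr');w=load('w_c2')
cr=lambda p:(p[0]/3.7+215-.36,p[1]/3.7+65-.36)
P=[onz(c,cr(p),.008) for p in [(78,153),(322,75),(428,488),(207,550)]]  # (-x+y),(+x+y),(+x-y),(-x-y)
for p in P: print(p.round(4))
P=np.array(P);ctr=P.mean(0);x=(P[1]+P[2]-P[0]-P[3])/2;y=(P[0]+P[1]-P[2]-P[3])/2
print('ctr',ctr.round(4),'len',np.linalg.norm(x),np.linalg.norm(y),'yaw',np.degrees(np.arctan2(x[1],x[0])),np.degrees(np.arctan2(-y[0],y[1])))
s=.64
print('corner2',onz(w,(526*s,231*s),.008).round(4),tri(c,cr((428,488)),w,(526*s,231*s)))
print('gripnear',tri(c,cr((390,430)),w,(528*s,155*s)))
print('gripfar',tri(c,cr((340,226)),w,(533*s,12*s)))
yw=np.radians((np.degrees(np.arctan2(x[1],x[0]))+np.degrees(np.arctan2(-y[0],y[1])))/2)
R=Ro.from_euler('z',yw).as_matrix();b=ctr*[1,1,0]
for n,v in dict(cradle=(-.025,0,.026),grip=(.027,0,.058)).items(): print(n,(b+R@np.array(v)).round(4))
# held gauge: ends axis in tool coords
o=ctrl.get_obs();T=Ro.from_euler('xyz',o['ee_rot']).as_matrix()
for n,p in dict(green=(405,299),red=(407,489),front=(405,158),sidefront=(402,280)).items():
    q=onz(w,(p[0]*s,p[1]*s),o['position'][2]+.008+.0076); print(n,(T.T@(q-o['position'])).round(4))
E
```

```text
[ 0.4621 -0.0714  0.008 ]
[ 0.5465 -0.0606  0.008 ]
[ 0.5646 -0.2099  0.008 ]
[ 0.4814 -0.2197  0.008 ]
ctr [ 0.5136 -0.1404  0.008 ] len 0.08446032044177627 0.14999339278675547 yaw 7.005420848406776 7.177516565021157
corner2 [ 0.5659 -0.2101  0.008 ] (array([ 0.56497173, -0.20972294,  0.00929505]), [0.0006, 0.0006])
gripnear (array([ 0.54486716, -0.16635465,  0.07119645]), [0.0003, 0.0003])
gripfar (array([ 0.54006   , -0.10452217,  0.05838592]), [0.0007, 0.0007])
cradle [ 0.4888 -0.1435  0.026 ]
grip [ 0.5404 -0.1371  0.058 ]
green [ 0.0334 -0.0008 -0.0156]
red [-0.0265 -0.0002 -0.0156]
front [ 0.0695 -0.0008 -0.0156]
sidefront [ 0.0386 -0.0016 -0.0156]
```

```bash
python3 - <<'E'
from h import *
go((.490,-.146,.055),97.1)
E
```

```text
now [ 0.4975 -0.2387  0.1635] 95.55 travel [0.0931 0.0017 0.1084] turn -1.55 t 5.7 q7 0.62
```

Call:
arm_command:
  travel:
    - [0.05,0.002,0]
    - [0.093,0.002,0.02]
    - [0.093,0.002,0.06]
    - [0.093,0.002,0.09]
    - [0.093,0.002,0.105]
    - [0.093,0.002,0.108]
    - [0.093,0.002,0.108]
    - [0.093,0.002,0.108]
  turn: [-1.5,-1.5,-1.5,-1.5,-1.5,-1.5,-1.5,-1.5]
  hand: [255,255,255,255,255,255,255,255]

```text
clock: 6.5
position: [0.4916, -0.145, 0.057]
ee_rot: [3.14, 0.001, 1.697]
wrist_force: [0.0, 0.2, -0.9]
gripper_width: 0.15
grip_force: 49.2
```

```bash
python3 - <<'E'
from h import *
w=save('wrist','w_c3'); go((.490,-.146,.0215),97.1)
cv2.imwrite('pics/c3.png',cv2.resize(w['color'][:,:,::-1],(800,600),interpolation=cv2.INTER_CUBIC))
E
```

```text
now [ 0.4918 -0.1448  0.0573] 97.26 travel [-0.0009 -0.002   0.0357] turn 0.16 t 6.55 q7 0.53
```

View pics/c3.png

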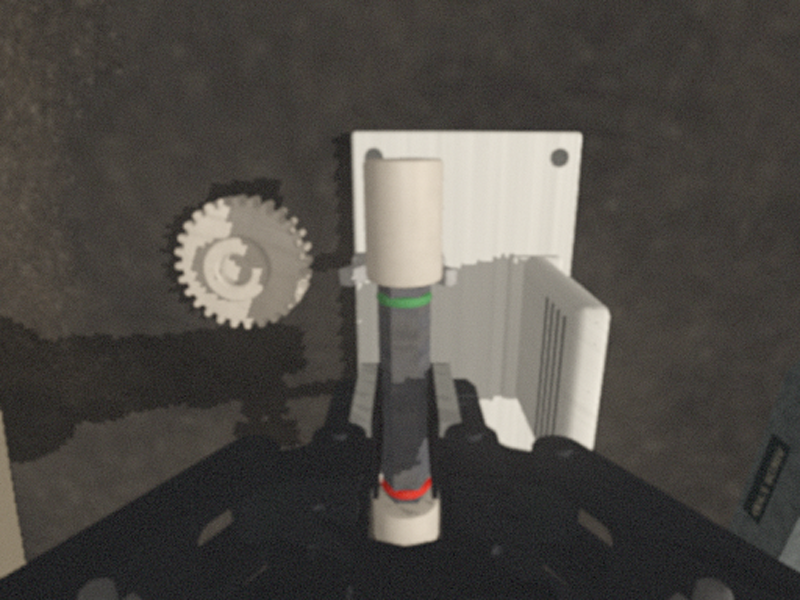

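The far saddle's tips are at (350,272) and (450,273), centred about column 400, with the gauge at 404. So the gauge needs to go about 1.5 mm to the left, which agrees with the computed shift.

Call:
arm_command:
  travel:
    - [-0.001,-0.0017,0]
    - [-0.001,-0.0017,0.005]
    - [-0.001,-0.0017,0.012]
    - [-0.001,-0.0017,0.02]
    - [-0.001,-0.0017,0.026]
    - [-0.001,-0.0017,0.03]
    - [-0.001,-0.0017,0.033]
    - [-0.001,-0.0017,0.035]
    - [-0.001,-0.0017,0.035]
  turn: [0,0,0,0,0,0,0,0,0]
  hand: [255,255,255,255,255,255,255,255,255]

```text
clock: 7.45
position: [0.4893, -0.1453, 0.0211]
ee_rot: [-3.141, -0.0, 1.699]
wrist_force: [-0.6, 0.0, -1.2]
gripper_width: 0.156
grip_force: 49.2
```

Call:
arm_command:
  travel:
    - [0,0,0.0008]
    - [0,0,0.0015]
    - [0,0,0.0015]
    - [0,0,0.0015]
    - [0,0,0.0015]
    - [0,0,0.0015]
    - [0,0,-0.005]
    - [0,0,-0.03]
    - [0,0,-0.07]
    - [0,0,-0.11]
  turn: [0,0,0,0,0,0,0,0,0,0]
  hand: [255,255,200,165,165,165,165,165,165,165]

```text
clock: 8.45
position: [0.4899, -0.1451, 0.1328]
ee_rot: [3.141, 0.0, 1.699]
wrist_force: [1.0, -0.0, 1.3]
gripper_width: 0.351
grip_force: 0.0
```

```bash
python3 - <<'E'
from h import *
w=save('wrist','w_c4'); go((.5404,-.1371,.14),7.1); go((.5404,-.1371,.14),187.1)
cv2.imwrite('pics/c4.png',w['color'][:,:,::-1])
E
```

```text
now [ 0.4941 -0.1466  0.1393] 97.3 travel [ 0.0035  0.0471 -0.0002] turn 90.2 t 8.5 q7 0.48
now [ 0.4941 -0.1466  0.1393] 97.3 travel [ 0.0035  0.0471 -0.0002] turn -89.8 t 8.5 q7 0.48
```

View pics/c4.png

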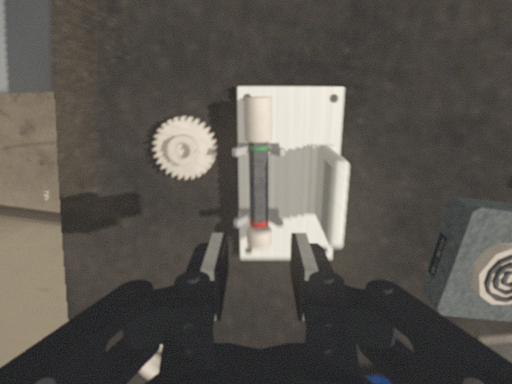

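The gauge lies in both saddles: handle column 259, long end up towards +y, saddles at rows 150 and 218. The plate corners are (237,86), (344,86), (333,260), (238,260). I'll recheck the grip's position, then grip the upright plate along its length (tool y along carrier y), so the carrier can pivot to the slope.

Call:
arm_command:
  travel:
    - [0.003,0.02,0]
    - [0.003,0.047,0]
    - [0.003,0.047,0]
    - [0.003,0.047,0]
    - [0.003,0.047,0]
    - [0.003,0.047,0]
    - [0.003,0.047,0]
    - [0.003,0.047,0]
    - [0.003,0.047,0]
    - [0.003,0.047,0]
    - [0.003,0.047,0]
    - [0.003,0.047,0]
  turn: [-8.5,-17,-25.5,-34,-42.5,-51,-59.5,-68,-76.5,-85,-89.8,-89.8]
  hand: [0,0,0,0,0,0,0,0,0,0,0,0]

```text
clock: 9.7
position: [0.5363, -0.1363, 0.1318]
ee_rot: [-3.142, 0.002, -3.017]
wrist_force: [0.1, -0.4, 1.4]
gripper_width: 1.0
grip_force: 0.0
```

```bash
python3 - <<'E'
from h import *
c=load('w_c4')
P=np.array([onz(c,p,.008) for p in [(237,86),(344,86),(332,260),(238.5,260)]])
ctr=P.mean(0);x=(P[1]+P[2]-P[0]-P[3])/2;y=(P[0]+P[1]-P[2]-P[3])/2
print('ctr',ctr.round(4),np.linalg.norm(x),np.linalg.norm(y),'yaw',np.degrees(np.arctan2(x[1],x[0])),np.degrees(np.arctan2(-y[0],y[1])))
w=save('wrist','w_c5'); go((.5404,-.1371,.14),187.1)
cv2.imwrite('pics/c5.png',w['color'][:,:,::-1])
E
```

```text
ctr [ 0.5137 -0.1424  0.008 ] 0.08579389761156447 0.15415871783228893 yaw 7.371844708308551 7.126854857671005
now [ 0.5362 -0.1363  0.1317] -172.98 travel [-0.0041 -0.0013 -0.0083] turn -0.08 t 9.75 q7 1.85
```

View pics/c5.png

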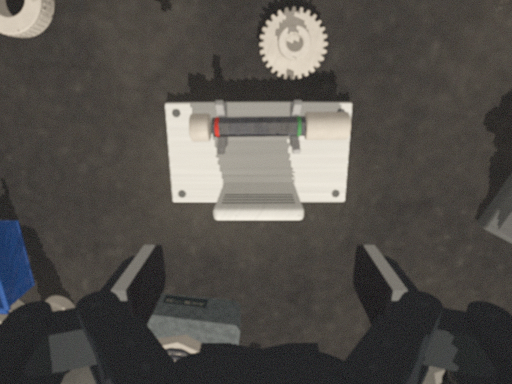

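The grip plate (215–303, 214) is centred between the open fingers (259).

Call:
arm_command:
  travel:
    - [-0.004,-0.001,0.03]
    - [-0.004,-0.001,0.06]
    - [-0.004,-0.001,0.08]
    - [-0.004,-0.001,0.09]
    - [-0.004,-0.001,0.096]
    - [-0.004,-0.001,0.1]
    - [-0.004,-0.001,0.1]
    - [-0.004,-0.001,0.1]
    - [-0.004,-0.001,0.1]
    - [-0.004,-0.001,0.1]
    - [-0.004,-0.001,0.1]
    - [-0.004,-0.001,0.1]
  turn: [0,0,0,0,0,0,0,0,0,0,0,0]
  hand: [0,0,0,0,0,0,0,60,100,255,255,255]
  grip_force: 20

```text
clock: 10.95
position: [0.5404, -0.1367, 0.0322]
ee_rot: [-3.141, 0.002, -3.017]
wrist_force: [-1.6, 0.9, 6.3]
gripper_width: 0.698
grip_force: 23.4
```

Call:
arm_command:
  travel:
    - [0,0,-0.005]
    - [0,0,-0.012]
    - [0,0,-0.02]
    - [0,0,-0.03]
    - [0,0,-0.04]
    - [0,0,-0.05]
    - [0,0,-0.05]
    - [0,0,-0.05]
  turn: [0,0,0,0,0,0,0,0]
  hand: [255,255,255,255,255,255,255,255]

```text
clock: 11.75
position: [0.5398, -0.1368, 0.0817]
ee_rot: [-3.141, 0.001, -3.017]
wrist_force: [-0.8, 0.6, -5.4]
gripper_width: 0.701
grip_force: 23.1
```

```bash
python3 - <<'E'
from h import *
w=save('wrist','w_c6'); s=save('scene','s6'); o=ctrl.get_obs(); print(o['wrist_torque'],o['wrist_force'],o['qpos'][6])
X=o['position'];u,v=proj(s,X).astype(int);print(u,v)
c=s['color'][max(0,v-70):v+70,max(0,u-93):u+93,::-1]
cv2.imwrite('pics/c6.png',np.hstack([w['color'][:,:,::-1][:300,56:456],cv2.resize(c,(400,300),interpolation=cv2.INTER_CUBIC)]))
E
```

```text
[ 0.02539699 -0.12865272  0.05826697] [-0.43289172 -0.48457103 -3.79806468] 1.8467868390251787
258 166
```

View pics/c6.png

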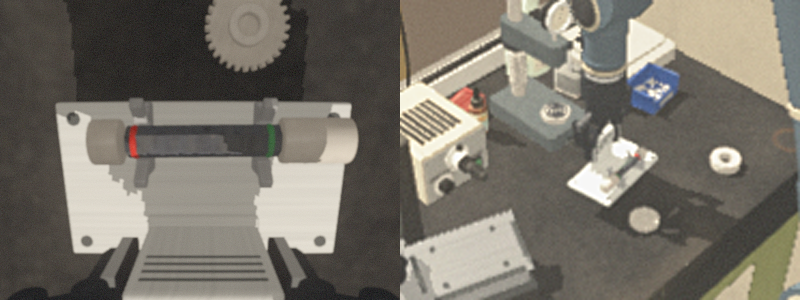

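Left: the carrier hangs from the fingers with the gauge in its saddles. The plate's lower edge corners are (56,103) and (351,102), its upper edge corners (75,252) and (335,252). I'll work out the tilt from the known edge lengths.

```bash
cat >> h.py <<'E'
def edge(im,a,b,L):
    o,d1=ray(im,a);_,d2=ray(im,b);k=L/np.linalg.norm(d1/ (im['R'][2]@d1)-d2/(im['R'][2]@d2))
    return o+k*d1/(im['R'][2]@d1),o+k*d2/(im['R'][2]@d2)
def tilt(im,c):  # lower-edge L,R then upper-edge L,R pixels
    a=np.array(edge(im,c[0],c[1],.15));b=np.array(edge(im,c[2],c[3],.15));v=b.mean(0)-a.mean(0)
    print('low',a.round(4).tolist(),'up',b.round(4).tolist(),'len',np.linalg.norm(v),'tilt',np.degrees(np.arctan2(v[2],np.hypot(*v[:2]))))
E
python3 - <<'E'
from h import *
w=load('w_c6');tilt(w,[(112,103),(407,102),(131,252),(391,252)])
E
```

```text
low [[0.4805, -0.22, 0.0569], [0.4614, -0.0712, 0.0566]] up [[0.563, -0.2087, 0.0583], [0.5444, -0.0599, 0.0581]] len 0.08355266630374486 tilt 1.0299167695944567
```

The carrier hangs level because the large pad overlap holds it. I'll set it down and regrip only the top ~10 mm of the plate, so it can swing about the pads.

Call:
arm_command:
  travel:
    - [0,0,0.02]
    - [0,0,0.035]
    - [0,0,0.043]
    - [0,0,0.047]
    - [0,0,0.0495]
    - [0,0,0.0495]
    - [0,0,0.0495]
    - [0,0,0.0495]
    - [0,0,0.04]
    - [0,0,0.025]
    - [0,0,0.025]
    - [0,0,0.025]
    - [0,0,0.025]
    - [0,0,0.025]
    - [0,0,0.025]
    - [0,0,0.025]
  turn: [0,0,0,0,0,0,0,0,0,0,0,0,0,0,0,0]
  hand: [255,255,255,255,255,255,50,50,50,50,50,50,255,255,255,255]

```text
clock: 13.45
position: [0.5396, -0.137, 0.0564]
ee_rot: [-3.142, -0.0, -3.017]
wrist_force: [-2.0, -0.5, 4.5]
gripper_width: 0.695
grip_force: 21.0
```

Call:
arm_command:
  travel:
    - [0,0,-0.005]
    - [0,0,-0.012]
    - [0,0,-0.02]
    - [0,0,-0.03]
    - [0,0,-0.04]
    - [0,0,-0.05]
    - [0,0,-0.06]
    - [0,0,-0.06]
  turn: [0,0,0,0,0,0,0,0]
  hand: [255,255,255,255,255,255,255,255]

```text
clock: 14.25
position: [0.5409, -0.1371, 0.1182]
ee_rot: [-3.141, 0.003, -3.017]
wrist_force: [1.0, 0.2, -4.6]
gripper_width: 0.692
grip_force: 22.6
```

```bash
cat > meas.py <<'E'
from h import *
def corners(im):  # plate = largest bright low-saturation blob; approx quad by its extreme corners
    hsv=cv2.cvtColor(im['color'],cv2.COLOR_RGB2HSV);m=((hsv[...,2]>120)&(hsv[...,1]<60)).astype(np.uint8)
    m[300:]=0
    m=cv2.morphologyEx(m,cv2.MORPH_CLOSE,np.ones((5,5)))
    n,l,s,c=cv2.connectedComponentsWithStats(m);i=[i for i in range(1,n) if s[i][4]>8000];print([s[k][:5].tolist() for k in i])
    return m
E
python3 - <<'E'
from meas import *
w=save('wrist','w_c7'); o=ctrl.get_obs(); print(o['position'],o['wrist_torque'],o['wrist_force'])
corners(w)
cv2.imwrite('pics/c7.png',w['color'][:,:,::-1])
E
```

```text
[ 0.54031026 -0.13692925  0.11727932] [-0.04960527 -0.0956683   0.00612761] [-0.91845394 -0.15689372 -3.91296245]
[[131, 102, 260, 185, 34878]]
```

View pics/c7.png

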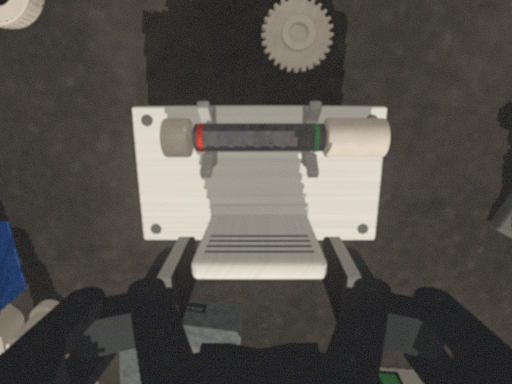

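The carrier is still close to level: lower edge (132,106)–(387,106), upper edge (144,240)–(377,240). I'll lower it close to the bench and ease the grip by limiting the closure, so it pivots under its own weight.

Call:
arm_command:
  travel:
    - [0,0,0.015]
    - [0,0,0.025]
    - [0,0,0.03]
    - [0,0,0.03]
    - [0,0,0.03]
    - [0,0,0.03]
  turn: [0,0,0,0,0,0]
  hand: [255,255,120,100,90,90]

```text
clock: 14.9
position: [0.5401, -0.1369, 0.0867]
ee_rot: [-3.141, 0.001, -3.017]
wrist_force: [-0.3, 0.7, -4.0]
gripper_width: 0.7
grip_force: 23.0
```

```bash
cat > meas.py <<'E'
from h import *
def corners(im,show=True):
    hsv=cv2.cvtColor(im['color'],cv2.COLOR_RGB2HSV);m=((hsv[...,2]>120)&(hsv[...,1]<60)).astype(np.uint8)
    m[300:]=0;m=cv2.morphologyEx(m,cv2.MORPH_CLOSE,np.ones((5,5)))
    n,l,s,c=cv2.connectedComponentsWithStats(m);i=1+np.argmax(s[1:,4]);b=l==i
    top,left=s[i][1],s[i][0];out=[]
    for r in range(top+2,min(top+s[i][3],300),12):
        xs=np.nonzero(b[r])[0];out.append((r,xs.min(),xs.max()))
    if show: print(out)
    return out
E
python3 - <<'E'
from meas import *
print(ctrl.get_obs()['gripper_width'],ctrl.get_obs()['grip_force']); corners(load('w_c7')); corners(save('wrist','w_c8'))
tilt(load('w_c7'),[(132,106),(387,106),(144,240),(377,240)])
E
```

```text
0.7004453807226878 23.018322587013245
[(104, np.int64(198), np.int64(319)), (116, np.int64(132), np.int64(386)), (128, np.int64(133), np.int64(389)), (140, np.int64(134), np.int64(390)), (152, np.int64(135), np.int64(387)), (164, np.int64(136), np.int64(382)), (176, np.int64(137), np.int64(381)), (188, np.int64(138), np.int64(380)), (200, np.int64(139), np.int64(379)), (212, np.int64(141), np.int64(377)), (224, np.int64(142), np.int64(376)), (236, np.int64(143), np.int64(375)), (248, np.int64(174), np.int64(343)), (260, np.int64(169), np.int64(349)), (272, np.int64(163), np.int64(355)), (284, np.int64(166), np.int64(351))]
[(106, np.int64(198), np.int64(319)), (118, np.int64(133), np.int64(385)), (130, np.int64(134), np.int64(388)), (142, np.int64(135), np.int64(389)), (154, np.int64(135), np.int64(385)), (166, np.int64(137), np.int64(381)), (178, np.int64(138), np.int64(380)), (190, np.int64(139), np.int64(379)), (202, np.int64(140), np.int64(378)), (214, np.int64(141), np.int64(377)), (226, np.int64(142), np.int64(376)), (238, np.int64(143), np.int64(375)), (250, np.int64(173), np.int64(345)), (262, np.int64(167), np.int64(351)), (274, np.int64(162), np.int64(354)), (286, np.int64(168), np.int64(351))]
low [[0.4845, -0.2199, 0.0667], [0.4659, -0.071, 0.0664]] up [[0.5673, -0.2088, 0.0728], [0.5487, -0.06, 0.0725]] len 0.08379874113838467 tilt 4.1706180346806345
```

Call:
arm_command:
  travel:
    - [0,0,0]
    - [0,0,0]
    - [0,0,0]
    - [0,0,0]
  turn: [0,0,0,0]
  hand: [84,82,80,80]

```text
clock: 15.35
position: [0.5397, -0.1368, 0.0864]
ee_rot: [3.142, 0.0, -3.017]
wrist_force: [-0.4, 0.2, -4.0]
gripper_width: 0.697
grip_force: 23.0
```

```bash
python3 - <<'E'
from meas import *
w=save('wrist','w_c9');c=corners(w,0);print(c[0],c[1],c[-6:]);print(ctrl.get_obs()['gripper_width'],ctrl.get_obs()['grip_force'])
E
```

```text
(106, np.int64(199), np.int64(319)) (118, np.int64(133), np.int64(385)) [(226, np.int64(142), np.int64(376)), (238, np.int64(143), np.int64(375)), (250, np.int64(173), np.int64(345)), (262, np.int64(167), np.int64(351)), (274, np.int64(162), np.int64(356)), (286, np.int64(167), np.int64(349))]
0.692168256474261 23.0178040266037
```

Call:
arm_command:
  travel:
    - [0,0,0]
    - [0,0,0]
  turn: [0,0]
  hand: [79,78]

```text
clock: 15.6
position: [0.5397, -0.1368, 0.0863]
ee_rot: [3.142, -0.0, -3.017]
wrist_force: [0.1, 0.1, -5.0]
gripper_width: 0.691
grip_force: 20.8
```

Call:
arm_command:
  travel:
    - [0,0,0]
    - [0,0,0]
  turn: [0,0]
  hand: [77,77]

```text
clock: 15.8
position: [0.5396, -0.1368, 0.0862]
ee_rot: [3.141, -0.0, -3.017]
wrist_force: [0.4, -0.3, -5.6]
gripper_width: 0.699
grip_force: 10.7
```

Force falls gradually (20.8, then 10.7 N), so it can be controlled by the counts. I'll check the tilt.

```bash
python3 - <<'E'
from meas import *
w=save('wrist','w_c10');c=corners(w,1);print(ctrl.get_obs()['gripper_width'],ctrl.get_obs()['grip_force'],ctrl.get_obs()['wrist_torque'])
E
```

```text
[(122, np.int64(203), np.int64(314)), (134, np.int64(141), np.int64(376)), (146, np.int64(141), np.int64(380)), (158, np.int64(141), np.int64(380)), (170, np.int64(141), np.int64(376)), (182, np.int64(141), np.int64(376)), (194, np.int64(142), np.int64(376)), (206, np.int64(142), np.int64(376)), (218, np.int64(142), np.int64(376)), (230, np.int64(142), np.int64(375)), (242, np.int64(142), np.int64(375)), (254, np.int64(143), np.int64(375)), (266, np.int64(163), np.int64(354)), (278, np.int64(160), np.int64(358))]
0.6961183208213424 10.664856433868408 [ 0.02855599 -0.14467892  0.00330209]
```

Call:
arm_command:
  travel:
    - [0,0,0]
    - [0,0,0]
    - [0,0,0]
    - [0,0,0]
  turn: [0,0,0,0]
  hand: [77,77,77,77]

```text
clock: 16.25
position: [0.5396, -0.1368, 0.0863]
ee_rot: [3.141, -0.0, -3.017]
wrist_force: [-0.0, 0.1, -5.1]
gripper_width: 0.699
grip_force: 10.6
```

```bash
python3 - <<'E'
from meas import *
w=save('wrist','w_c11');c=corners(w,1);print(ctrl.get_obs()['gripper_width'],ctrl.get_obs()['grip_force'],ctrl.get_obs()['wrist_torque'])
E
```

```text
[(132, np.int64(206), np.int64(312)), (144, np.int64(147), np.int64(370)), (156, np.int64(145), np.int64(376)), (168, np.int64(144), np.int64(376)), (180, np.int64(144), np.int64(373)), (192, np.int64(144), np.int64(373)), (204, np.int64(143), np.int64(374)), (216, np.int64(143), np.int64(374)), (228, np.int64(143), np.int64(374)), (240, np.int64(143), np.int64(374)), (252, np.int64(142), np.int64(375)), (264, np.int64(142), np.int64(375)), (276, np.int64(158), np.int64(360))]
0.7027639063112701 10.611339658498764 [ 0.00056519 -0.06603934  0.042421  ]
```

```bash
python3 - <<'E'
from meas import *
w=load('w_c11')
g=cv2.cvtColor(w['color'],cv2.COLOR_RGB2GRAY).astype(int)
print([ (r,g[r,160],g[r,180],g[r,350]) for r in range(126,150,2)]); print([(r,g[r,152],g[r,365]) for r in range(260,284,2)])
tilt(w,[(147,139),(371,139),(142,270),(376,270)])
print([onz(load('w_table'),p,0).round(3).tolist() for p in [(100,100)]])
E
```

```text
[(126, np.int64(58), np.int64(55), np.int64(48)), (128, np.int64(56), np.int64(55), np.int64(45)), (130, np.int64(61), np.int64(54), np.int64(48)), (132, np.int64(56), np.int64(61), np.int64(51)), (134, np.int64(57), np.int64(57), np.int64(42)), (136, np.int64(59), np.int64(55), np.int64(57)), (138, np.int64(59), np.int64(62), np.int64(56)), (140, np.int64(59), np.int64(61), np.int64(52)), (142, np.int64(56), np.int64(64), np.int64(57)), (144, np.int64(140), np.int64(134), np.int64(141)), (146, np.int64(203), np.int64(166), np.int64(153)), (148, np.int64(214), np.int64(144), np.int64(150))]
[(260, np.int64(119), np.int64(103)), (262, np.int64(116), np.int64(103)), (264, np.int64(121), np.int64(108)), (266, np.int64(84), np.int64(58)), (268, np.int64(51), np.int64(55)), (270, np.int64(52), np.int64(53)), (272, np.int64(46), np.int64(55)), (274, np.int64(56), np.int64(53)), (276, np.int64(57), np.int64(51)), (278, np.int64(49), np.int64(47)), (280, np.int64(54), np.int64(49)), (282, np.int64(49), np.int64(52))]
low [[0.5055, -0.2171, 0.0133], [0.4869, -0.0683, 0.0132]] up [[0.5838, -0.2073, 0.0476], [0.5652, -0.0584, 0.0474]] len 0.08596330844827205 tilt 23.475066831184566
[[0.273, 0.206, 0.0]]
```

The carrier now hangs at about 25° with its grip side up. I'll tighten for carrying, and find the table's line segments in the earlier wrist view.

```bash
python3 - <<'E'
from h import *
w=load('w_table');g=cv2.cvtColor(w['color'],cv2.COLOR_RGB2GRAY)
l=cv2.createLineSegmentDetector().detect(g)[0][:,0]
for s in l:
    L=np.hypot(s[2]-s[0],s[3]-s[1]);m=(s[:2]+s[2:])/2
    if L>14 and 170<m[0]<400 and 80<m[1]<300:
        a=np.degrees(np.arctan2(s[3]-s[1],s[2]-s[0]))
        n=np.array([-(s[3]-s[1]),s[2]-s[0]])/L
        v=[int(g[int(round(q[1])),int(round(q[0]))]) for q in (m-3*n,m+3*n)]
        print(s.round(1),round(float(L)),round(float(a)),v)
E
```

```text
[334.8 115.4 330.4 132.1] 17 105 [245, 66]
[334.8 132.  339.4 113.1] 19 -76 [185, 70]
[228.2 119.2 210.7 110.5] 20 -154 [255, 89]
[238.6 141.7 228.8 118.4] 25 -113 [237, 95]
[192.7 116.6 182.4 132.2] 19 123 [255, 88]
[205.7 168.4 226.8 161.8] 22 -18 [255, 105]
[227.  161.2 239.  141.7] 23 -58 [255, 114]
[215.6 110.5 193.2 116. ] 23 166 [255, 111]
[242.8 290.3 344.9 193.7] 141 -43 [234, 116]
[181.6 139.5 191.8 161.9] 25 66 [254, 116]
[319.5 152.2 329.4 113.4] 40 -76 [216, 72]
[355.1 151.1 338.7 163.5] 21 143 [235, 81]
[192.6 160.5 208.2 167.2] 17 23 [255, 126]
[338.4 163.5 319.4 156.9] 20 -161 [217, 77]
[349.6 128.  357.  143. ] 17 64 [215, 72]
[356.8 181.8 382.  158.2] 35 -43 [230, 105]
[382.  154.3 351.6 125.9] 42 -137 [218, 81]
[338.3 114.1 322.5 100.1] 21 -138 [213, 109]
[360.9 303.5 353.3 284.8] 20 -112 [208, 63]
[362.  244.7 391.5 289.2] 53 56 [181, 65]
[408.3 290.2 374.3 244.4] 57 -127 [176, 68]
[229.2 276.  239.3 288.4] 16 50 [216, 111]
[321.5 168.4 333.4 179.2] 16 42 [218, 124]
[356.5 202.4 369.3 171.3] 34 -68 [177, 104]
[328.2 184.3 302.8 158.5] 36 -134 [190, 123]
[420.6  41
[... 420 characters left out ...]
 122]
[367.2 126.5 411.4  41. ] 96 -63 [99, 62]
[285.2 130.1 201.5 217.7] 121 134 [163, 133]
[352.5 260.3 327.9 213.9] 53 -118 [116, 69]
[212.9 210.4 278.1 141.8] 95 -46 [144, 147]
[235.2  97.8 260.7 109.1] 28 24 [110, 80]
[385.9 252.9 407.  274.3] 30 45 [109, 68]
[177.1 203.5 202.7 173.8] 39 -49 [121, 92]
[176.9 238.5 171.3 220.4] 19 -107 [116, 83]
[355.3 212.1 377.3 244.9] 40 56 [113, 70]
[270.8 134.5 194.5 215.8] 111 133 [135, 107]
[341.  192.3 242.  285.7] 136 137 [219, 215]
[176.  135.8 183.9 120.4] 17 -63 [121, 99]
[348.  160.7 353.3 184.3] 24 77 [222, 217]
[354.7 176.8 350.7 159.4] 18 -103 [225, 216]
[378.4 155.9 356.5 177.8] 31 135 [209, 216]
[340.1 131.7 334.5 153.1] 22 105 [91, 77]
```

Call:
arm_command:
  travel:
    - [0,0,0]
    - [0,0,0]
    - [0,0,-0.04]
    - [0,0,-0.09]
    - [0,0,-0.14]
    - [0,0,-0.19]
    - [0,0,-0.22]
    - [0,0,-0.22]
  turn: [0,0,0,0,0,0,0,0]
  hand: [255,255,255,255,255,255,255,255]

```text
clock: 17.1
position: [0.5421, -0.1374, 0.3118]
ee_rot: [-3.138, 0.01, -3.017]
wrist_force: [2.0, 0.6, -4.9]
gripper_width: 0.693
grip_force: 26.1
```

```bash
python3 - <<'E'
from h import *
w=load('w_table')
for z in (.095,.09):
    a,b=onz(w,(242.8,290.3),z),onz(w,(382,158.2),z);d=b-a
    print('uphill edge',z,a.round(4),b.round(4),np.linalg.norm(d).round(4),'seat yaw',np.degrees(np.arctan2(-d[0],d[1])).round(2))
# line plane of uphill edge in w_table intersect top-view rays
t=load('top0');g=cv2.cvtColor(t['color'],cv2.COLOR_RGB2GRAY)
for s in cv2.createLineSegmentDetector().detect(g)[0][:,0]:
    L=np.hypot(s[2]-s[0],s[3]-s[1]);m=(s[:2]+s[2:])/2
    if L>18 and 140<m[0]<235 and 138<m[1]<200: print(s.round(1),round(float(L)),tuple(g[int(round(m[1]))+k,int(round(m[0]))] for k in(-3,3)))
# deck plane through edge at .095
a,b=onz(w,(242.8,290.3),.095),onz(w,(382,158.2),.095)
y=(b-a)/np.linalg.norm(b-a);xh=np.array([y[1],-y[0],0]);th=np.radians(32);x=np.cos(th)*xh+np.sin(th)*np.array([0,0,1]);n=np.cross(x,y)
def dk(p,h=0):
    o,d=ray(w,p);k=((a+h*n-o)@n)/(d@n);q=o+k*d-a;return (np.array([q@x,q@y])*1000).round(1)
for nm,ps in dict(L1=[(282.7,146.5),(206.1,226.1)],L2=[(212.9,210.4),(278.1,141.8)],L3=[(285.2,130.1),(201.5,217.7)],L4=[(270.8,134.5),(194.5,215.8)],U2=[(242,285.7),(341,192.3)],Yend=[(382,154.3),(351.6,125.9),(322.5,100.1)],r1=[(321.5,168.4),(333.4,179.2)],r2=[(328.2,184.3),(302.8,158.5)],r3=[(298.9,144.9),(317.1,162.9)],m1=[(209.9,238.7),(235.6,272.8)],m2=[(203,241.1),(227.3,273.7)],holes=[(217*1.28,131*1.28),(243*1.28,159*1.28),(172*1.28,175*1.28),(198*1.28,202*1.28)]).items():
    print(nm,[dk(p).tolist() for p in ps],[dk(p,.01).tolist() for p in ps])
print(a)
E
```

```text
uphill edge 0.095 [0.5418 0.075  0.095 ] [0.6167 0.2912 0.095 ] 0.2288 seat yaw -19.09
uphill edge 0.09 [0.5429 0.0717 0.09  ] [0.6188 0.291  0.09  ] 0.2321 seat yaw -19.09
[229.3 164.5 182.2 149.5] 49 (np.uint8(65), np.uint8(175))
[149.9 173.7 218.4 194.5] 71 (np.uint8(139), np.uint8(75))
[219.2 196.8 227.5 166.1] 32 (np.uint8(115), np.uint8(76))
L1 [[-95.0, 159.6], [-95.7, 13.3]] [[-90.9, 160.4], [-91.5, 18.0]]
L2 [[-104.2, 34.9], [-103.9, 159.6]] [[-99.8, 39.0], [-99.5, 160.4]]
L3 [[-107.8, 176.0], [-109.0, 15.4]] [[-103.4, 176.3], [-104.5, 20.0]]
L4 [[-118.1, 159.5], [-118.5, 8.9]] [[-113.3, 160.3], [-113.8, 13.7]]
U2 [[-4.9, 2.9], [-4.3, 170.8]] [[-3.1, 7.9], [-2.5, 171.2]]
Yend [[-3.1, 231.9], [-50.9, 232.7], [-99.4, 232.5]] [[-1.4, 230.7], [-47.9, 231.5], [-95.1, 231.3]]
r1 [[-40.3, 174.2], [-21.2, 175.1]] [[-37.7, 174.6], [-19.1, 175.5]]
r2 [[-21.2, 166.8], [-65.4, 166.8]] [[-19.1, 167.4], [-62.0, 167.4]]
r3 [[-81.1, 175.0], [-48.9, 175.1]] [[-77.4, 175.3], [-46.0, 175.5]]
m1 [[-79.3, 6.7], [-22.3, 6.6]] [[-75.6, 11.6], [-20.1, 11.5]]
m2 [[-84.0, -3.4], [-29.0, -3.4]] [[-80.1, 1.7], [-26.6, 1.7]]
holes [[-80.3, 137.1], [-19.1, 136.9], [-83.3, 31.1], [-19.6, 37.5]] [[-76.5, 138.5], [-17.0, 138.3], [-79.5, 35.3], [-17.5, 41.6]]
[0.54183444 0.07496722 0.095     ]
```

```bash
cat > seat.py <<'E'
from h import *
w=load('w_table')
a,b=onz(w,(242.8,290.3),.095),onz(w,(382,158.2),.095)
y=(b-a)/np.linalg.norm(b-a);xh=np.array([y[1],-y[0],0]);th=np.radians(32);x=np.cos(th)*xh+np.sin(th)*np.array([0,0,1]);n=np.cross(x,y)
S=np.c_[x,y,n]; s0=a-.0533*x+.0868*y
def W(p): return s0+S@np.array(p)
def toS(im,uv,h):
    o,d=ray(im,uv);k=((s0+h*n-o)@n)/(d@n);return (S.T@(o+k*d-s0)*1000).round(1)
E
python3 - <<'E'
from seat import *
print('seat',s0.round(4),'yaw',np.degrees(np.arctan2(xh[1],xh[0])).round(2),'grip',W((.027,0,.058)).round(4),'knob',W((.01,.12,.05)).round(4))
t=load('top0')
for p in [(229.3,164.5),(182.2,149.5)]: print('top uphill edge',onz(t,p,.095).round(4),toS(t,p,0)); 
# triangulate uphill edge: top ray vs plane of edge in wrist view
o1,d1=ray(w,(242.8,290.3));_,d2=ray(w,(382,158.2));pn=np.cross(d1,d2)
for p in [(215,160),(195,153.6)]:
    o,d=ray(t,p);k=((o1-o)@pn)/(d@pn);print('tri',(o+k*d).round(4))
# knob mask: dark pixels near
hsv=cv2.cvtColor(w['color'],cv2.COLOR_RGB2HSV);m=(hsv[...,2]<70).astype(np.uint8);m[:110]=0;m[172:]=0;m[:,:312]=0;m[:,365:]=0
nn,l,st,c=cv2.connectedComponentsWithStats(m)
for i in range(1,nn):
    if st[i][4]>80:
        ys,xs=np.nonzero(l==i);r=cv2.minAreaRect(np.c_[xs,ys].astype(np.float32));print(st[i],c[i].round(1),r,toS(w,c[i],.05),[toS(w,q,.063).tolist() for q in cv2.boxPoints(r)])
print('bar white line',toS(w,(336.5,114),.063),toS(w,(332,132),.063)); print('now');go(W((.027,0,.058)),160.9)
E
```

```text
seat [0.5275 0.1718 0.0668] yaw -19.09 grip [0.5201 0.1743 0.1302] knob [0.5497 0.2911 0.1145]
top uphill edge [0.5421 0.0639 0.095 ] [ 57.5 -97.5   0. ]
top uphill edge [0.5898 0.2024 0.095 ] [57.3 48.8  0. ]
tri [0.5589 0.1074 0.082 ]
tri [0.5795 0.167  0.0819]
bar white line [  1.6 137.4  63. ] [ 11.3 121.9  63. ]
now
now [ 0.5421 -0.1374  0.3118] -172.88 travel [-0.0149  0.3126  0.1807] turn 26.22 t 17.1 q7 1.86
```

```bash
python3 - <<'E'
from h import *
go((.62,.03,.31),160.9)
E
```

```text
now [ 0.5421 -0.1374  0.3118] -172.88 travel [-0.098   0.1564  0.0023] turn 26.22 t 17.1 q7 1.86
```

Call:
arm_command:
  travel:
    - [-0.02,0.03,0]
    - [-0.04,0.06,0]
    - [-0.06,0.09,0]
    - [-0.08,0.12,0]
    - [-0.09,0.14,0]
    - [-0.098,0.156,0]
    - [-0.098,0.156,0]
    - [-0.098,0.156,0]
  turn: [5,10,15,20,24,26.2,26.2,26.2]
  hand: [255,255,255,255,255,255,255,255]

```text
clock: 17.9
position: [0.6166, 0.0298, 0.3042]
ee_rot: [-3.139, -0.003, 2.81]
wrist_force: [0.0, -0.2, -4.9]
gripper_width: 0.693
grip_force: 26.1
```

```bash
python3 - <<'E'
from meas import *
v=save('wrist','w_t2');print(ctrl.get_obs()['position'],(-v['R'].T@v['t']).round(3));g=cv2.cvtColor(v['color'],cv2.COLOR_RGB2GRAY)
import seat
for q in [(.053,.14,0),(.053,-.05,0),(.053,.0,0),(-.042,.05,0),(-.042,-.05,0),(.01,.12,.063)]: print(q,proj(v,seat.W(q)).round(0))
for s in cv2.createLineSegmentDetector().detect(g)[0][:,0]:
    L=np.hypot(s[2]-s[0],s[3]-s[1]);m=(s[:2]+s[2:])/2
    if L>28 and m[1]<300 and m[0]>200:
        nn=np.array([-(s[3]-s[1]),s[2]-s[0]])/L;f=lambda q:int(g[int(np.clip(q[1],0,383)),int(np.clip(q[0],0,511))])
        print(s.round(1),round(float(L)),f(m-3*nn),f(m+3*nn),seat.toS(v,s[:2],0)[:2],seat.toS(v,s[2:],0)[:2])
E
```

```text
[0.61673488 0.02875049 0.30470844] [0.546 0.054 0.448]
(0.053, 0.14, 0) [490.  83.]
(0.053, -0.05, 0) [314.  80.]
(0.053, 0.0, 0) [361.  80.]
(-0.042, 0.05, 0) [397.   9.]
(-0.042, -0.05, 0) [309.   7.]
(0.01, 0.12, 0.063) [503.   5.]
[336.7 322.4 321.  275.5] 49 214 52 [287.5 -39.9] [248.6 -51.7]
[199.3 277.4 295.6 276.2] 96 234 79 [ 250.5 -158.1] [249.1 -74. ]
[486.6 303.5 465.8 284.3] 28 147 40 [274.4  94.7] [257.5  77.7]
[374.1 270.6 373.6 155.6] 115 215 82 [244.7  -4.4] [136.6   4.6]
[220.6 152.2 295.6 151.9] 75 215 65 [ 133.6 -143.3] [133.2 -71. ]
[325.  321.7 310.  277.9] 46 206 86 [286.8 -49.8] [250.6 -61.5]
[296.9 144.8 218.1 144.8] 79 209 80 [125.8 -69.6] [ 125.9 -146. ]
[288.1 175.9 199.4 176.5] 89 172 67 [157.4 -78.7] [ 158.2 -162.6]
[315.9 277.2 330.4 321.1] 46 209 79 [250.  -56.3] [286.4 -45.2]
[272.7   0.6 273.3  90.6] 90 119 45 [-51.3 -91.3] [ 66.  -91.9]
[473.2   8.7 421.7   4.5] 52 154 61 [-47.2 142. ] [-50.1  80.3]
[315.6  83.6 360.6  84.2] 45 197 126 [ 57.5 -48.1] [57.6 -1.3]
[424.3 101.  456.9 101.9] 33 123 35 [76.1 63.5] [76.4 98.4]
[369.4 144.3 313.1 144.5] 56 
[... 806 characters left out ...]
98.  162.2 388.  114.4] 49 52 38 [143.2  27.8] [92.1 23.6]
[411.9  11.8 288.1   9. ] 124 156 119 [-38.9  67. ] [-39.2 -74.1]
[420.6   3.4 363.1   4. ] 58 121 91 [-51.7  79.4] [-48.1  11.7]
[458.1 102.8 510.7 106.8] 53 71 42 [77.4 99.5] [ 80.4 157.2]
[408.1 203.1 399.2 166.6] 38 80 46 [183.6  32.9] [147.7  28.5]
[429.4 287.  461.9 282. ] 33 77 46 [259.3  43.9] [255.5  74.3]
[306.9 155.8 276.9 156.2] 30 106 82 [137.1 -60.3] [137.6 -89.1]
[276.4  56.9 276.   15.6] 41 78 95 [ 25.  -88.2] [-29.8 -87.9]
[361.9   3.1 290.6   2.1] 71 125 95 [-49.3  10.4] [-49.3 -71. ]
[370.8 154.7 322.9 157.6] 48 191 158 [135.7   1.9] [138.9 -44.9]
[214.4 234.4 263.1 234.4] 49 175 166 [ 212.8 -146.3] [ 212.6 -102.4]
```

```bash
cat >> seat.py <<'E'
s0=s0-.0014*x-.004*n
def tcp(p): return W(p)-np.array([0,0,.0126])
E
python3 - <<'E'
from seat import *
print('seat',s0.round(4))
R=Ro.from_euler('xyz',[np.pi,0,np.radians(160.9)]).as_matrix();print('deck x,n in tool',(R.T@x).round(3),(R.T@n).round(3))
for q in [(.0406,0,.12),(.0406,0,.074),(.0406,0,.0708),(.027,0,.0695)]: print(q,tcp(q).round(4));go(tcp(q),160.9)
E
```

```text
seat [0.5284 0.1715 0.0626]
deck x,n in tool [-0.848  0.    -0.53 ] [ 0.53  -0.    -0.848]
(0.0406, 0, 0.12) [0.5008 0.181  0.1733]
now [0.6167 0.0288 0.3047] 160.89 travel [0.1591 0.1062 0.1315] turn -0.01 t 17.95 q7 1.11
(0.0406, 0, 0.074) [0.5239 0.173  0.1343]
now [0.6167 0.0288 0.3047] 160.89 travel [0.1346 0.1063 0.1705] turn -0.01 t 17.95 q7 1.11
(0.0406, 0, 0.0708) [0.5255 0.1725 0.1316]
now [0.6167 0.0288 0.3047] 160.89 travel [0.1329 0.1063 0.1732] turn -0.01 t 17.95 q7 1.11
(0.027, 0, 0.0695) [0.5152 0.176  0.1233]
now [0.6167 0.0288 0.3047] 160.89 travel [0.1437 0.1063 0.1815] turn -0.01 t 17.95 q7 1.11
```

Call:
arm_command:
  travel:
    - [0.02,0.013,0]
    - [0.045,0.03,0]
    - [0.07,0.05,0]
    - [0.1,0.07,0]
    - [0.125,0.085,0.01]
    - [0.145,0.097,0.03]
    - [0.155,0.104,0.055]
    - [0.159,0.106,0.08]
    - [0.159,0.106,0.1]
    - [0.159,0.106,0.12]
    - [0.159,0.106,0.131]
    - [0.159,0.106,0.131]
    - [0.159,0.106,0.131]
  turn: [0,0,0,0,0,0,0,0,0,0,0,0,0]
  hand: [255,255,255,255,255,255,255,255,255,255,255,255,255]

```text
clock: 19.25
position: [0.5026, 0.1818, 0.1759]
ee_rot: [3.141, 0.001, 2.808]
wrist_force: [0.8, -0.6, -4.9]
gripper_width: 0.695
grip_force: 26.1
```

```bash
python3 - <<'E'
from seat import *
v=save('wrist','w_t3');g=cv2.cvtColor(v['color'],cv2.COLOR_RGB2GRAY)
go(tcp((.0406,0,.074)),160.9)
for s in cv2.createLineSegmentDetector().detect(g)[0][:,0]:
    L=np.hypot(s[2]-s[0],s[3]-s[1]);m=(s[:2]+s[2:])/2
    if L>35 and m[1]<300:
        nn=np.array([-(s[3]-s[1]),s[2]-s[0]])/L;f=lambda q:int(g[int(np.clip(q[1],0,383)),int(np.clip(q[0],0,511))])
        print(s.round(1),round(float(L)),f(m-3*nn),f(m+3*nn),toS(v,s[:2],0)[:2],toS(v,s[2:],0)[:2])
E
```

```text
now [0.5028 0.1821 0.1764] 160.88 travel [-0.0228 -0.0018  0.0421] turn -0.02 t 19.3 q7 0.76
[145.7 146.9 142.  273.2] 126 214 85 [ -63.  -101.7] [ 47.6 -95.1]
[220.6 153.5 296.9 153. ] 76 215 70 [-56.3 -33.7] [-56.8  34.3]
[205.6 145.3 146.9 146.4] 59 153 55 [-64.2 -47.4] [ -63.5 -100.7]
[198.1 278.9 320.6 279.6] 123 229 82 [ 51.8 -48.8] [52.3 50.4]
[296.9 145.8 219.4 145.7] 77 202 61 [-63.7  34.6] [-63.8 -35. ]
[395.7 279.8 434.4 279.2] 39 164 70 [ 53.1 112. ] [ 53.2 144.6]
[462.3 232.7 425.6 250.6] 41 97 44 [ 15.2 174.3] [ 29.8 139.9]
[288.1 177.1 199.4 177.6] 89 175 74 [-34.3  26. ] [-33.9 -51.6]
[372.7 246.9 373.4 159.4] 88 214 138 [26.3 95.2] [-50.9 102.7]
[427.4 204.5 421.9 164.4] 40 160 68 [ -9.6 146.5] [-46.3 146.5]
[408.1 144.8 311.9 145.7] 96 146 57 [-65.1 136.2] [-63.8  48.1]
[171.6 274.8 188.4 238.9] 40 130 63 [ 48.7 -70.6] [ 19.5 -58.3]
[421.9 162.5 383.1 163.3] 39 161 133 [-48.1 146.7] [-47.2 111.1]
[329.3 239.4 344.8 272.8] 37 137 55 [19.9 59.1] [47.2 70.4]
[211.9 247.4 304.4 247.6] 93 177 92 [ 26.4 -38.5] [26.6 38. ]
[37.6 28.1 86.5  6. ] 54 127 74 [-198.8 -232.2] [-225.5 -183.1]
[313.1 254.5 196.8 256.4] 116 179 109 [32.3 45.1] [ 33.8 -50.6]
[ 0.2 46.  37.5 28.1] 41 135 79 [-178.2 -269.5] [-198.8 -232.3]
[511.6 218.8 462.5 233.6] 51 101 40 [  3.6 221.8] [ 16.  174.3]
[436.4 260.2 511.  236.8] 78 113 73 [ 37.9 148.2] [ 19.3 218.2]
[205.6 246.2 186.3 202.3] 48 216 175 [ 25.4 -43.7] [-11.8 -61.8]
[395.  244.7 379.  276.1] 35 157 142 [ 24.7 114.2] [50.  98.4]
[470.6 209.4 510.8 196. ] 42 67 30 [ -5.  185.1] [-16.9 225.2]
[337.6  69.5 347.2 106.8] 38 70 43 [-143.6   76.9] [-103.1   83. ]
[306.9 157.3 270.6 157.4] 36 103 97 [-52.8  43.1] [-52.6  10.9]
[371.8 155.8 323.  158.8] 49 189 158 [-54.3 101.6] [-51.3  57.5]
[213.1 235.6 250.6 235.6] 38 177 166 [ 16.7 -37.8] [16.6 -6.5]
```

Call:
arm_command:
  travel:
    - [-0.006,-0.001,0.011]
    - [-0.012,-0.002,0.022]
    - [-0.017,-0.002,0.031]
    - [-0.0205,-0.002,0.038]
    - [-0.0228,-0.002,0.042]
    - [-0.0228,-0.002,0.042]
    - [-0.0228,-0.002,0.042]
  turn: [0,0,0,0,0,0,0]
  hand: [255,255,255,255,255,255,255]

```text
clock: 20.0
position: [0.5221, 0.1724, 0.1332]
ee_rot: [-3.14, -0.002, 2.808]
wrist_force: [-3.5, -2.8, -0.5]
gripper_width: 0.696
grip_force: 26.5
```

Call:
arm_command:
  travel:
    - [-0.0005,0,0.001]
    - [-0.001,0,0.0018]
    - [-0.0015,0,0.0025]
    - [-0.0015,0,0.0025]
  turn: [0,0,0,0]
  hand: [255,255,255,255]

```text
clock: 20.4
position: [0.5213, 0.1728, 0.1324]
ee_rot: [-3.139, -0.005, 2.809]
wrist_force: [-13.3, -1.2, 14.4]
gripper_width: 0.693
grip_force: 28.0
```

Call:
arm_command:
  travel:
    - [0.001,0,-0.001]
    - [0.001,0,-0.001]
    - [0.001,0,-0.001]
    - [0.001,0,-0.001]
    - [0.001,0,-0.001]
  turn: [0,0,0,0,0]
  hand: [80,78,77,77,77]

```text
clock: 20.9
position: [0.5217, 0.1726, 0.1326]
ee_rot: [-3.14, -0.003, 2.809]
wrist_force: [-7.4, -1.8, 6.4]
gripper_width: 0.701
grip_force: 11.4
```

```bash
cat > chk.py <<'E'
from seat import *
import sys
v=save('wrist',sys.argv[1]);g=cv2.cvtColor(v['color'],cv2.COLOR_RGB2GRAY);o=ctrl.get_obs()
print(o['clock'],o['wrist_force'].round(1),o['wrist_torque'].round(3),o['grip_force'].round(1),(S.T@(o['position']-s0)*1000).round(1))
for s in cv2.createLineSegmentDetector().detect(g)[0][:,0]:
    L=np.hypot(s[2]-s[0],s[3]-s[1]);m=(s[:2]+s[2:])/2
    if L>35 and 100<m[1]<300 and 100<m[0]<420 and (abs(s[3]-s[1])<5 or abs(s[2]-s[0])<10):
        nn=np.array([-(s[3]-s[1]),s[2]-s[0]])/L;f=lambda q:int(g[int(np.clip(q[1],0,383)),int(np.clip(q[0],0,511))])
        print(s.round(1),round(float(L)),f(m-3*nn),f(m+3*nn),toS(v,s[:2],.008)[:2],toS(v,s[2:],.008)[:2])
E
python3 chk.py w_t4
```

```text
Traceback (most recent call last):
  File "chk.py", line 4, in <module>
    print(o['clock'],o['wrist_force'].round(1),o['wrist_torque'].round(3),o['grip_force'].round(1),(S.T@(o['position']-s0)*1000).round(1))
                                                                          ^^^^^^^^^^^^^^^^^^^^^
AttributeError: 'float' object has no attribute 'round'
```

```bash
sed -i "s/o\['grip_force'\].round(1)/o['grip_force']/" chk.py; python3 chk.py w_t4
```

```text
21.0 [-8.1 -1.8  6.2] [-0.445  1.584 -0.   ] 11.417288482189178 [31.3 -1.1 62.9]
[208.1 154.4 295.6 154. ] 88 174 69 [-39.4 -38.2] [-39.8  23.9]
[194.4 289.6 324.4 289.8] 130 168 84 [ 52.6 -43.2] [52.6 39.8]
[146.4 150.6 142.2 273.1] 123 216 87 [-42.4 -82.8] [ 42.7 -77.9]
[376.9 248.4 373.  156.9] 92 214 118 [26.5 75.9] [-37.8  79. ]
[206.9 147.6 141.9 147.7] 65 150 91 [-44.6 -39.3] [-44.7 -86.3]
[296.9 147.6 220.6 147.6] 76 209 88 [-44.6  24.9] [-44.6 -29.5]
[268.1 178.  199.4 178.7] 69 172 82 [-22.    4.3] [-21.4 -43.5]
[388.5 174.5 396.6 258.3] 84 133 101 [-24.7  88.8] [33.1 88.6]
[368.1 148.1 311.9 147.5] 56 147 107 [-44.5  76.1] [-44.8  35.7]
[198.1 276.9 314.4 276.9] 116 232 165 [ 44.7 -41.2] [44.6 33.7]
[213.1 248.  296.9 247.6] 84 178 96 [ 26.2 -32.1] [25.8 22.9]
[314.4 254.5 195.6 256.1] 119 180 103 [30.3 34.3] [ 31.5 -43.4]
[219.4 143.3 298.1 143.4] 79 112 81 [-48.  -30.5] [-47.9  25.9]
[425.6 140.8 315.6 139.1] 110 128 86 [-50.5 119.3] [-51.3  38.6]
[160.6 143.5 204.4 143.1] 44 109 81 [-47.9 -72.9] [-48.1 -41.3]
[314.4 143.6 365.6 143.9] 51 111 82 [-47.8  37.6] [-47.8  74.6]
[299.4 139.3 216.9 139.2] 83 128 84 [-51.1  26.9] [-51.1 -32.4]
[203.1 139.2 160.6 139.3] 42 122 81 [-51.1 -42.3] [-51.2 -73.2]
[425.6 127.4 271.9 126.6] 154 80 54 [-61.3 120.8] [-61.1   7.2]
[136.2 173.2 128.6 255.7] 83 105 82 [-25.5 -88.4] [ 31.6 -88. ]
[270.6 126.6 151.9 126.8] 119 77 60 [-61.1   6.3] [-61.2 -80.6]
[371.8 156.5 322.9 160. ] 49 191 157 [-38.1  78.2] [-35.3  43.1]
[379.  178.2 383.7 224.3] 46 103 95 [-22.   81.8] [10.5 82. ]
[264.4 286.2 196.9 285.5] 68 184 165 [50.3  1.5] [ 50.1 -41.7]
```

Call:
arm_command:
  travel:
    - [0.003,0,-0.006]
    - [0.006,0,-0.015]
    - [0.01,0,-0.024]
    - [0.01,0,-0.028]
    - [0.01,0,-0.028]
    - [0.01,0,-0.028]
    - [0.01,0,-0.028]
    - [0.01,0,-0.024]
    - [0.01,0,-0.028]
    - [0.01,0,-0.028]
  turn: [0,0,0,0,0,0,0,0,0,0]
  hand: [77,77,77,77,77,77,77,77,77,77]

```text
clock: 22.0
position: [0.5141, 0.1761, 0.16]
ee_rot: [3.141, 0.0, 2.809]
wrist_force: [0.3, 0.5, -5.0]
gripper_width: 0.696
grip_force: 10.5
```

```bash
python3 chk.py w_t5 | head -12
```

```text
22.05 [ 0.3  0.5 -4.6] [-0.     0.007 -0.031] 10.456070601940155 [38.9 -0.3 90.5]
[201.9 154.7 308.2 153.3] 106 190 67 [-42.1 -46.7] [-43.2  38.3]
[196.9 277.3 320.6 277.5] 124 242 79 [ 52.8 -46.2] [52.9 43.7]
[146.4 149.4 141.8 274.5] 125 218 87 [-46.8 -92. ] [ 51.1 -86.8]
[190.9 144.1 146.9 148.7] 44 157 85 [-51.2 -56.1] [-47.4 -91.6]
[375.4 274.4 371.8 180.5] 94 217 90 [51.  84.1] [-20.6  87.6]
[286.9 177.8 199.4 178.5] 87 176 77 [-22.8  20.7] [-22.2 -47.8]
[431.9 152.  394.4 152.6] 38 159 132 [-44.9 139.7] [-44.2 108.3]
[298.1 146.  218.1 145.6] 80 169 85 [-49.6  30.4] [-49.9 -34. ]
[211.9 247.8 303.1 247.8] 91 179 96 [ 31.5 -36. ] [31.4 31.7]
[313.1 254.6 196.8 256.1] 116 176 102 [36.4 38.9] [ 37.6 -46.9]
[418.4 135.4 375.6 131.8] 43 84 50 [-59.5 130.3] [-62.3  94.7]
```

```bash
python3 - <<'E'
from seat import *
p=np.array([.5221,.1724,.1332])+.003*x; go(p+.0015*n,160.9); go(p,160.9)
E
```

```text
now [0.5141 0.1761 0.16  ] 160.92 travel [-0.0105 -0.0009  0.0239] turn 0.02 t 22.05 q7 0.77
now [0.5141 0.1761 0.16  ] 160.92 travel [-0.0113 -0.0009  0.0252] turn 0.02 t 22.05 q7 0.77
```

Call:
arm_command:
  travel:
    - [-0.006,-0.0005,0.01]
    - [-0.0105,-0.0005,0.018]
    - [-0.0105,-0.0005,0.022]
    - [-0.0105,-0.0005,0.0238]
    - [-0.0105,-0.0005,0.0238]
    - [-0.0105,-0.0005,0.0238]
  turn: [0,0,0,0,0,0]
  hand: [77,77,77,77,77,77]

```text
clock: 22.65
position: [0.5236, 0.1723, 0.1361]
ee_rot: [3.141, 0.0, 2.809]
wrist_force: [0.1, 1.1, -3.6]
gripper_width: 0.702
grip_force: 10.4
```

Call:
arm_command:
  travel:
    - [0,0,0.0006]
    - [0,0,0.0012]
    - [0,0,0.0012]
  turn: [0,0,0]
  hand: [77,77,77]

```text
clock: 22.95
position: [0.5236, 0.1722, 0.1349]
ee_rot: [3.141, 0.0, 2.809]
wrist_force: [-0.7, -0.8, -4.6]
gripper_width: 0.696
grip_force: 10.4
```

Call:
arm_command:
  travel:
    - [0,0,0.0008]
    - [0,0,0.0016]
    - [0,0,0.0016]
  turn: [0,0,0]
  hand: [77,77,77]

```text
clock: 23.25
position: [0.5232, 0.1724, 0.1335]
ee_rot: [-3.142, -0.001, 2.809]
wrist_force: [-2.8, 0.5, -0.2]
gripper_width: 0.695
grip_force: 10.8
```

In light contact. I'll ease the grip gradually so the carrier settles flat.

Call:
arm_command:
  travel:
    - [0,0,0]
    - [0,0,0]
    - [0,0,0]
    - [0,0,0]
  turn: [0,0,0,0]
  hand: [76.7,76.5,76.3,76.3]

```text
clock: 23.65
position: [0.5231, 0.1724, 0.1333]
ee_rot: [-3.142, -0.001, 2.809]
wrist_force: [-5.1, 0.6, 1.7]
gripper_width: 0.704
grip_force: 4.4
```

```bash
python3 chk.py w_t6 | head -14
```

```text
23.7 [-6.1  1.9  1.9] [ 0.133  1.011 -0.01 ] 4.460372552275658 [33.  -0.8 62.7]
[221.9 157.1 294.4 156.5] 73 210 69 [-35.6 -27.9] [-36.   23.4]
[376.6 249.3 372.4 158.2] 91 215 104 [29.  76.1] [-34.9  78.9]
[147.2 153.1 141.9 274.4] 121 214 99 [-38.6 -81.4] [ 45.2 -77.5]
[296.9 150.9 219.4 151. ] 77 210 84 [-40.2  25.3] [-40.1 -29.8]
[194.4 286.8 324.4 287. ] 130 168 88 [ 52.6 -42.9] [52.7 40.3]
[304.4 180.1 200.6 180.9] 104 177 80 [-18.6  29.8] [-18.  -42.1]
[275.5 248.3 319.6 251.3] 44 183 103 [28.   9.3] [30.  38.1]
[208.1 150.8 149.4 151.3] 59 144 87 [-40.3 -37.8] [-40. -80.]
[130.6 225.5 126.3 283.3] 58 105 76 [ 13.3 -88. ] [ 51.  -87.3]
[369.4 150.8 310.6 150.8] 59 147 84 [-40.6  77.3] [-40.4  35.1]
[139.6 146.9 132.1 206.9] 60 101 69 [-43.5 -87.4] [  0.5 -88.3]
[206.9 249.4 274.4 249.1] 68 180 98 [ 28.9 -35.8] [28.6  8.5]
[387.3 172.  393.  223.4] 52 140 106 [-24.7  88.6] [11.8 88.8]
```

Call:
arm_command:
  travel:
    - [0,0,0]
    - [0,0,0]
    - [0,0,0]
    - [0,0,0]
    - [0,0,0]
  turn: [0,0,0,0,0]
  hand: [76.1,75.9,75.6,74,74]

```text
clock: 24.2
position: [0.5244, 0.172, 0.1335]
ee_rot: [3.141, 0.001, 2.808]
wrist_force: [0.0, 0.9, 0.8]
gripper_width: 0.71
grip_force: 0.0
```

```bash
python3 chk.py w_t7
```

```text
24.25 [ 0.7 -0.3  0.5] [-0.009 -0.075  0.01 ] 0.0 [34.  -0.8 62.2]
[323.1 283.1 324.1 239.3] 44 212 57 [51.6 39.5] [23.7 41.5]
[193.3 236.9 194.3 283.1] 46 209 69 [ 22.1 -44.9] [ 51.6 -42.9]
[194.4 284.8 324.4 284.9] 130 177 82 [ 52.7 -42.8] [52.8 40.3]
[303.1 174.4 209.4 175.1] 94 183 85 [-21.1  29.1] [-20.6 -35.9]
[224.4 155.1 294.4 154.8] 70 130 76 [-35.4 -25.9] [-35.6  23.5]
[199.4 253.3 300.6 253.2] 101 252 188 [ 32.8 -40.4] [32.7 25.7]
[369.5 213.2 367.7 155.7] 58 213 147 [ 6.3 73.2] [-35.1  75.6]
[139.2 145.9 133.3 189.4] 44 120 66 [-42.6 -87.4] [-10.4 -88.3]
[131.  213.1 126.  282. ] 69 109 92 [  6.2 -88.3] [ 51.4 -87.3]
[286.9 256.2 211.9 256.5] 75 238 234 [34.6 16.6] [ 34.8 -32.2]
[381.6 255.5 373.8 171.8] 84 150 84 [34.5 78.9] [-23.1  78.9]
[387.3 169.5 393.2 223.3] 54 147 113 [-24.9  88.7] [13.2 88.8]
[375.5 272.  370.5 214.3] 58 215 145 [45.  73.9] [ 7.  73.8]
[365.6 147.  308.1 147.8] 58 158 89 [-41.7  74.7] [-40.9  33.4]
[198.1 276.5 320.6 275.9] 123 222 176 [ 47.5 -40.6] [47.1 38.1]
[311.9 138.8 364.4 139.1] 53 108 86 [-47.9  36.4] [-47.8  74.3]
[424.4 136.5 316.8 134
[... 172 characters left out ...]
205.6 134.5 161.9 134.7] 44 133 85 [-51.2 -39.9] [-51.3 -71.6]
[159.4 139.1 206.9 138.7] 48 112 88 [-47.8 -73.1] [-47.9 -38.8]
[426.9 123.1 154.4 122. ] 273 88 59 [-61.  122.5] [-61.4 -78. ]
[214.4 267.9 303.1 267.4] 89 228 216 [ 42.  -30.3] [41.8 27. ]
[215.6 259.4 303.1 259.4] 88 185 222 [ 36.6 -29.7] [36.6 27.2]
[304.4 263.8 215.6 264.5] 89 240 221 [39.5 27.9] [ 39.9 -29.6]
[319.4 272.6 198.1 273.3] 121 235 212 [45.1 37.4] [ 45.5 -40.7]
[378.3 173.1 382.8 219.3] 46 114 100 [-22.2  81.9] [10.5 81.9]
[364.3 156.8 319.3 157.9] 45 204 171 [-34.3  73.1] [-33.3  41. ]
[318.1 180.1 363.1 179.9] 45 237 213 [-17.   39.4] [-17.2  70.8]
[305.6 281.6 198.1 281.1] 108 183 176 [50.6 28.3] [ 50.4 -40.5]
```

The carrier now lies flat: lower edge at x≈-41 with the ledge lines further down at -48, and the right edge square to the deck. I'll grip lightly and slide it downhill until the force shows the ledge.

Call:
arm_command:
  travel:
    - [0,0,0]
    - [0,0,0]
    - [0.001,0,0.0005]
    - [0.0018,0,0.001]
    - [0.0027,0,0.0016]
    - [0.0027,0,0.0016]
  turn: [0,0,0,0,0,0]
  hand: [77.5,77.5,77.5,77.5,77.5,77.5]

```text
clock: 24.85
position: [0.5234, 0.1722, 0.1333]
ee_rot: [3.14, 0.005, 2.807]
wrist_force: [2.6, -3.2, 8.3]
gripper_width: 0.698
grip_force: 8.5
```

Call:
arm_command:
  travel:
    - [0.001,0,0.0005]
    - [0.0018,0,0.001]
    - [0.0027,0,0.0016]
    - [0.0027,0,0.0016]
  turn: [0,0,0,0]
  hand: [77.5,77.5,77.5,77.5]

```text
clock: 25.25
position: [0.5226, 0.1724, 0.133]
ee_rot: [3.139, 0.008, 2.807]
wrist_force: [3.7, -5.0, 13.6]
gripper_width: 0.695
grip_force: 9.4
```

```bash
python3 chk.py w_t8
```

```text
25.3 [ 3.8 -4.8 12.7] [-1.108 -0.676  0.056] 9.364099949598312 [32.4 -0.9 62.8]
[304.4 175.8 209.4 176.4] 95 188 85 [-21.6  29.9] [-21.3 -36. ]
[194.4 287.1 324.4 286.7] 130 179 87 [ 52.6 -43.1] [52.6 40.2]
[213.1 156.2 293.1 156.3] 80 131 82 [-36.2 -33.9] [-36.   22.5]
[315.6 257.5 210.6 258.2] 105 244 248 [34.  35.3] [ 34.4 -33.2]
[139.  145.6 130.3 223.2] 78 113 75 [-44.5 -87.5] [ 11.5 -88.3]
[271.9 151.7 221.9 153. ] 50 169 90 [-39.5   7.6] [-38.6 -27.8]
[369.8 215.7 367.7 159.4] 56 216 153 [ 6.6 73.3] [-33.7  75.4]
[205.6 254.7 299.4 254.9] 94 248 155 [ 32.1 -36.6] [32.3 24.7]
[130.6 224.3 126.5 284.5] 60 110 86 [ 12.2 -88.1] [ 51.4 -87.3]
[381.6 258.  373.9 173.1] 85 148 83 [34.8 78.9] [-23.6  78.9]
[375.7 274.5 370.6 216.8] 58 216 147 [45.3 74.1] [ 7.3 73.8]
[198.1 277.8 319.4 277.8] 121 208 175 [ 46.8 -40.9] [46.9 37.2]
[368.1 153.4 315.5 152.3] 53 165 139 [-38.2  76.1] [-39.   38.5]
[219.4 140.6 295.6 140.6] 76 127 108 [-48.  -29.8] [-47.9  24.7]
[311.9 140.7 364.4 140.9] 53 116 91 [-47.8  36.3] [-47.8  74.2]
[387.3 170.7 392.6 219.4] 49 147 114 [-25.3  88.6] [ 9.2 88.8]
[15
[... 187 characters left out ...]

[205.6 136.3 159.4 136.9] 46 137 89 [-51.4 -39.8] [-51.1 -73.3]
[214.4 269.7 303.1 269.4] 89 233 214 [ 41.7 -30.5] [41.6 26.9]
[318.1 274.4 199.4 274.4] 119 232 217 [44.8 36.5] [ 44.7 -40.2]
[389.4 123.9 155.6 123.6] 234 85 56 [-61.3  94.1] [-61.6 -76.9]
[214.4 260.6 303.1 260.6] 89 150 222 [ 35.9 -30.7] [36.  27.1]
[140.3 236.9 143.4 200.7] 36 112 105 [ 20.6 -80.7] [ -4.1 -80.7]
[378.2 174.4 382.9 221.8] 48 115 100 [-22.6  81.8] [10.8 81.9]
[303.1 266.1 214.4 266.2] 89 241 222 [39.5 26.9] [ 39.5 -30.6]
[318.1 181.4 360.6 181.4] 43 239 213 [-17.6  39.3] [-17.5  69. ]
[244.4 283.1 196.9 283.1] 48 182 174 [ 50.1 -11.1] [ 50.1 -41.6]
[320.6 283.1 270.6 283.1] 50 177 177 [50.3 37.9] [50.1  5.8]
```

```bash
python3 - <<'E'
from seat import *
for f,c in (('w_t7',(325,360)),('w_t8',(325,360)),('w_t7',(165,200)),('w_t8',(165,200))):
    v=load(f);print(f,c,'row118-164 step2',cv2.cvtColor(v['color'],cv2.COLOR_RGB2GRAY)[118:165,c[0]:c[1]].mean(1).round().astype(int)[::2].tolist())
v=load('w_t7');print([ (r,toS(v,(340,r),.0)[0],toS(v,(340,r),.008)[0]) for r in (122,126,130,134,138,142,146,150,154,158)])
w=load('w_table');g=cv2.cvtColor(w['color'],cv2.COLOR_RGB2GRAY)
for X in range(-70,-25,2):
    print(X,int(np.mean([g[tuple(np.round(proj(w,W((X/1000,Y/1000,0)))[::-1]).astype(int))] for Y in range(-50,60,4)])),end='; ')
E
```

```text
w_t7 (325, 360) row118-164 step2 [56, 55, 64, 83, 88, 89, 90, 89, 92, 123, 129, 99, 97, 97, 101, 142, 157, 162, 170, 182, 193, 205, 214, 220]
w_t8 (325, 360) row118-164 step2 [56, 56, 57, 73, 87, 89, 90, 90, 89, 103, 133, 135, 100, 98, 98, 111, 150, 160, 164, 173, 185, 197, 208, 217]
w_t7 (165, 200) row118-164 step2 [58, 59, 68, 83, 88, 89, 89, 88, 95, 124, 127, 92, 89, 90, 90, 105, 128, 144, 163, 166, 164, 160, 161, 165]
w_t8 (165, 200) row118-164 step2 [59, 58, 60, 74, 86, 89, 89, 89, 89, 102, 129, 130, 94, 91, 91, 93, 120, 134, 157, 166, 167, 164, 161, 163]
[(122, np.float64(-65.2), np.float64(-61.2)), (126, np.float64(-61.9), np.float64(-58.0)), (130, np.float64(-58.6), np.float64(-54.9)), (134, np.float64(-55.4), np.float64(-51.7)), (138, np.float64(-52.1), np.float64(-48.6)), (142, np.float64(-48.9), np.float64(-45.5)), (146, np.float64(-45.7), np.float64(-42.4)), (150, np.float64(-42.5), np.float64(-39.3)), (154, np.float64(-39.4), np.float64(-36.3)), (158, np.float64(-36.3), np.float64(-33.3))]
-70 102; -68 102; -66 110; -64 124; -62 131; -60 131; -58 131; -56 138; -54 161; -52 164; -50 149; -48 147; -46 151; -44 167; -42 178; -40 193; -38 211; -36 212; -34 210; -32 209; -30 207; -28 206; -26 205;
```

The profiles show ledge top, face and plate edge: the plate's lower edge is still about 5 mm short of the ledge, and friction holds it. I'll unload it slightly along the deck normal with a firm grip, then slide.

Call:
arm_command:
  travel:
    - [-0.0033,0,-0.002]
    - [-0.0033,0,-0.002]
    - [-0.0033,0,-0.002]
    - [-0.0033,0,-0.002]
    - [-0.0028,0,-0.003]
    - [-0.0023,0,-0.004]
    - [-0.0018,0,-0.0048]
    - [-0.0018,0,-0.0048]
  turn: [0,0,0,0,0,0,0,0]
  hand: [77,90,255,255,255,255,255,255]

```text
clock: 26.1
position: [0.5195, 0.1735, 0.1342]
ee_rot: [-3.141, -0.001, 2.809]
wrist_force: [1.1, -1.0, -1.0]
gripper_width: 0.693
grip_force: 22.1
```

Call:
arm_command:
  travel:
    - [0.0005,0,-0.0008]
    - [0.0013,0,-0.0003]
    - [0.0022,0,0.0003]
    - [0.003,0,0.0008]
    - [0.003,0,0.0008]
  turn: [0,0,0,0,0]
  hand: [255,255,255,255,255]

```text
clock: 26.6
position: [0.518, 0.1739, 0.1346]
ee_rot: [3.141, 0.001, 2.808]
wrist_force: [1.9, -3.5, 2.6]
gripper_width: 0.689
grip_force: 23.1
```

```bash
cat > prof.py <<'E'
from seat import *
import sys
v=save('wrist',sys.argv[1]);o=ctrl.get_obs();g=cv2.cvtColor(v['color'],cv2.COLOR_RGB2GRAY)
f=o['wrist_force'];print(o['clock'],'F seat',(S.T@f).round(1),'tcp seat',(S.T@(o['position']-s0)*1000).round(1))
for c in ((165,200),(225,290),(325,360)): print(c,'row124+2',g[124:180,c[0]:c[1]].mean(1).round().astype(int)[::2].tolist())
for s in cv2.createLineSegmentDetector().detect(g)[0][:,0]:
    L=np.hypot(s[2]-s[0],s[3]-s[1]);m=(s[:2]+s[2:])/2
    if L>40 and (m[0]<160 or m[0]>360) and 120<m[1]<290 and abs(s[2]-s[0])<12: print(s.round(1),toS(v,s[:2],.008)[:2],toS(v,s[2:],.008)[:2])
E
python3 prof.py w_t9
```

```text
26.65 F seat [ 3.8 -1.9  1.1] tcp seat [29.1 -1.1 66.6]
(165, 200) row124+2 [60, 61, 61, 70, 86, 91, 92, 92, 91, 97, 125, 141, 115, 93, 94, 99, 128, 141, 154, 172, 174, 171, 166, 167, 170, 177, 180, 180]
(225, 290) row124+2 [62, 62, 61, 72, 89, 92, 92, 93, 92, 97, 129, 147, 117, 96, 98, 99, 100, 104, 113, 107, 88, 89, 88, 90, 100, 102, 102, 103]
(325, 360) row124+2 [58, 60, 60, 68, 85, 92, 93, 94, 94, 94, 125, 147, 125, 101, 103, 117, 158, 164, 169, 178, 190, 203, 213, 221, 227, 230, 235, 240]
[461.2 199.7 453.7 154.3] [ -9.1 141.5] [-43.4 141.4]
[378.2 274.3 371.9 201.7] [41.3 76.9] [-7.9 76.8]
[141.2 152.1 134.1 213.1] [-44.7 -87.5] [  0.3 -88.2]
[386.2 178.2 390.9 223.2] [-24.9  88.6] [ 7.3 88.7]
[377.3 181.8 381.7 228. ] [-22.2  81.9] [10.6 82. ]
[134.3 214.3 130.3 258. ] [  1.1 -88. ] [ 30.8 -87.9]
```

```bash
cat > wid.py <<'E'
from seat import *
import sys
def wid(f):
    v=load(f);g=cv2.GaussianBlur(cv2.cvtColor(v['color'],cv2.COLOR_RGB2GRAY),(3,3),0).astype(int)
    print(f)
    for r in (175,200,225,250,265):
        d=g[r-1:r+2].mean(0);gr=np.diff(d);l=140+np.argmax(gr[140:165]);R=360+np.argmin(gr[360:384]);a,b=toS(v,(l,r),.008),toS(v,(R,r),.008)
        print(r,l,R,'x',a[0],'y',a[1],b[1],'w',round(b[1]-a[1],1))
for f in sys.argv[1:]: wid(f)
E
python3 wid.py w_t5 w_t7 w_t8 w_t9
```

```text
w_t5
175 145 373 x -25.1 y -91.1 89.0 w 180.1
200 144 372 x -4.8 y -90.0 86.3 w 176.3
225 143 373 x 14.6 y -89.0 85.4 w 174.4
250 142 374 x 33.4 y -88.2 84.6 w 172.8
265 142 374 x 44.3 y -87.2 83.6 w 170.8
w_t7
175 149 367 x -20.8 y -78.2 73.8 w 152.0
200 147 369 x -2.9 y -78.0 73.6 w 151.6
225 145 371 x 14.3 y -77.9 73.5 w 151.4
250 142 381 x 30.9 y -78.5 78.8 w 157.3
265 160 374 x 40.4 y -65.8 73.4 w 139.2
w_t8
175 149 367 x -22.4 y -78.3 73.9 w 152.2
200 147 369 x -4.6 y -78.2 73.7 w 151.9
225 145 371 x 12.6 y -78.2 73.6 w 151.8
250 143 380 x 29.2 y -78.2 78.3 w 156.5
265 162 374 x 38.8 y -64.9 73.4 w 138.3
w_t9
175 152 367 x -27.3 y -78.0 75.0 w 153.0
200 149 368 x -9.0 y -78.6 74.1 w 152.7
225 146 377 x 8.5 y -79.2 78.9 w 158.1
250 143 379 x 25.5 y -79.8 78.8 w 158.6
265 162 374 x 35.2 y -66.2 74.5 w 140.7
```

Call:
arm_command:
  travel:
    - [0.0008,0,0.0005]
    - [0.0017,0,0.001]
    - [0.0025,0,0.0016]
    - [0.0034,0,0.0021]
    - [0.0034,0,0.0021]
  turn: [0,0,0,0,0]
  hand: [255,255,255,255,255]

```text
clock: 27.15
position: [0.5172, 0.1742, 0.1346]
ee_rot: [3.14, 0.006, 2.808]
wrist_force: [2.9, -5.7, 13.4]
gripper_width: 0.689
grip_force: 24.0
```

```bash
python3 prof.py w_t10; python3 wid.py w_t10
```

```text
27.2 F seat [10.  -4.   8.6] tcp seat [28.4 -1.1 67.1]
(165, 200) row124+2 [61, 61, 62, 67, 86, 91, 94, 93, 93, 94, 123, 142, 129, 95, 95, 97, 125, 139, 147, 169, 175, 173, 167, 168, 170, 175, 180, 180]
(225, 290) row124+2 [62, 62, 62, 70, 88, 93, 93, 94, 93, 95, 127, 146, 129, 98, 99, 99, 100, 104, 113, 106, 89, 90, 89, 89, 99, 103, 103, 103]
(325, 360) row124+2 [58, 59, 59, 67, 86, 92, 93, 95, 95, 94, 124, 147, 133, 102, 103, 111, 152, 164, 168, 176, 189, 201, 212, 220, 227, 230, 235, 240]
[153.  163.1 141.1 274.4] [-36.7 -77.9] [ 41.  -79.8]
[460.8 200.8 453.1 153.3] [ -8.6 141.5] [-44.4 141.4]
[132.6 231.8 129.1 283.3] [ 12.7 -88.1] [ 46.7 -87.4]
[378.1 274.3 369.6 182. ] [41.  77.1] [-22.5  76.7]
[386.1 179.3 394.  262. ] [-24.4  88.8] [33.2 88.6]
[140.9 152.  132.4 230.7] [-45.3 -87.6] [ 12.  -88.3]
[376.9 181.9 381.2 226.8] [-22.5  81.9] [ 9.5 82. ]
w_t10
175 152 367 x -27.8 y -77.9 75.2 w 153.1
200 148 374 x -9.5 y -79.2 78.6 w 157.8
225 146 370 x 8.0 y -79.2 74.3 w 153.5
250 143 378 x 25.0 y -79.8 78.3 w 158.1
265 162 375 x 34.7 y -66.2 75.5 w 141.7
```

Call:
arm_command:
  travel:
    - [-0.003,0,-0.002]
    - [-0.002,0,-0.004]
    - [-0.0008,0,-0.0063]
    - [-0.0008,0,-0.0063]
    - [-0.0008,0,-0.0063]
  turn: [0,0,0,0,0]
  hand: [255,255,255,255,255]
  grip_force: 40

```text
clock: 27.7
position: [0.5141, 0.1754, 0.1375]
ee_rot: [-3.141, -0.002, 2.809]
wrist_force: [1.7, -1.3, -4.1]
gripper_width: 0.673
grip_force: 43.6
```

```bash
python3 prof.py w_t11; python3 wid.py w_t11
```

```text
27.75 F seat [-0.9  0.4 -4.2] tcp seat [27.3 -1.  71.3]
(165, 200) row124+2 [63, 63, 62, 62, 64, 65, 82, 92, 94, 96, 95, 95, 118, 138, 144, 105, 97, 109, 137, 142, 155, 176, 179, 176, 169, 168, 172, 179]
(225, 290) row124+2 [65, 65, 64, 64, 65, 66, 85, 94, 96, 96, 97, 94, 117, 141, 148, 108, 99, 100, 101, 104, 101, 90, 90, 91, 90, 96, 105, 104]
(325, 360) row124+2 [60, 61, 61, 62, 62, 64, 80, 93, 96, 97, 98, 96, 112, 141, 152, 120, 111, 134, 164, 169, 173, 184, 197, 210, 219, 227, 232, 235]
[458.  205.8 450.6 159.4] [ -8.1 141.5] [-43.6 141.5]
[377.5 274.3 365.8 165.7] [39.  78.1] [-38.2  76.4]
[384.4 184.4 391.7 264.5] [-24.   88.8] [32.6 88.5]
[143.5 156.9 138.1 198.1] [-44.9 -87.4] [-13.6 -88.3]
[375.2 186.8 379.4 231.9] [-22.2  81.9] [10.3 81.9]
w_t11
175 141 366 x -30.9 y -87.9 75.9 w 163.8
200 150 372 x -12.2 y -79.6 78.6 w 158.2
225 147 374 x 5.7 y -80.1 78.5 w 158.6
250 144 376 x 23.0 y -80.7 78.4 w 159.1
265 142 378 x 33.1 y -81.2 79.0 w 160.2
```

Call:
arm_command:
  travel:
    - [0.0008,0,0.0005]
    - [0.0017,0,0.001]
    - [0.0025,0,0.0016]
    - [0.0034,0,0.0021]
    - [0.0034,0,0.0021]
  turn: [0,0,0,0,0]
  hand: [255,255,255,255,255]

```text
clock: 28.25
position: [0.5124, 0.1763, 0.1368]
ee_rot: [3.141, 0.002, 2.809]
wrist_force: [1.8, -3.0, 2.8]
gripper_width: 0.678
grip_force: 44.4
```

```bash
python3 prof.py w_t12|head -4
```

```text
28.3 F seat [ 4.8 -0.9  0. ] tcp seat [25.2 -0.6 71.7]
(165, 200) row124+2 [63, 63, 63, 62, 63, 64, 67, 85, 92, 96, 97, 96, 96, 118, 140, 150, 115, 98, 104, 133, 142, 148, 170, 179, 178, 170, 169, 171]
(225, 290) row124+2 [66, 65, 65, 64, 65, 65, 68, 87, 95, 96, 98, 97, 95, 118, 143, 153, 115, 100, 101, 102, 104, 105, 92, 91, 92, 91, 96, 103]
(325, 360) row124+2 [60, 61, 61, 62, 62, 62, 66, 84, 95, 97, 99, 99, 97, 117, 143, 156, 128, 111, 128, 164, 169, 174, 184, 197, 209, 219, 228, 232]
```

The hand's path fits a rotation of the carrier about its fixed lower edge. That edge is therefore against the ledge, and the carrier has been tipping up. I'll rotate it back flat along the same arc with a light grip.

Call:
arm_command:
  travel:
    - [0,0,0]
    - [0,0,0]
    - [-0.0017,0,0.0005]
    - [-0.0034,0,0.001]
    - [-0.005,0,0.0015]
    - [-0.0067,0,0.002]
    - [-0.0084,0,0.0025]
    - [-0.01,0,0.003]
    - [-0.0115,0,0.0035]
    - [-0.0115,0,0.0035]
  turn: [0,0,0,0,0,0,0,0,0,0]
  hand: [80,78,77.5,77.5,77.5,77.5,77.5,77.5,77.5,77.5]
  grip_force: 20

```text
clock: 29.3
position: [0.5231, 0.1726, 0.1329]
ee_rot: [3.141, 0.001, 2.808]
wrist_force: [1.8, -2.0, 4.7]
gripper_width: 0.702
grip_force: 11.0
```

```bash
python3 prof.py w_t13; python3 wid.py w_t13
```

```text
29.35 F seat [ 3.7 -0.4  2.4] tcp seat [32.7 -0.7 62.5]
(165, 200) row124+2 [69, 83, 88, 89, 89, 89, 94, 125, 133, 95, 89, 91, 92, 114, 131, 156, 168, 169, 165, 162, 164, 168, 175, 176, 176, 176, 176, 176]
(225, 290) row124+2 [69, 86, 88, 89, 90, 88, 93, 126, 136, 93, 93, 94, 95, 97, 100, 161, 146, 86, 87, 87, 87, 89, 97, 97, 98, 97, 119, 186]
(325, 360) row124+2 [65, 83, 88, 90, 91, 91, 93, 123, 137, 104, 97, 97, 101, 142, 158, 162, 171, 182, 193, 205, 215, 220, 225, 229, 233, 237, 238, 238]
[462.7 192.1 455.3 147.1] [-10.1 141.3] [-43.9 141.4]
[139.3 144.5 131.9 204.4] [-45.4 -87.4] [ -1.5 -88.3]
[131.7 205.5 125.8 284.5] [ -0.7 -88.3] [ 51.4 -87.3]
[151.8 155.5 141.3 274.4] [-37.  -77.5] [ 45.  -77.7]
[381.4 258.1 374.4 180.7] [34.5 78.8] [-18.3  78.9]
[375.4 274.5 368.2 185.5] [45. 74.] [-14.8  74.2]
[387.3 172.  392.1 217. ] [-24.7  88.7] [ 7.3 88.7]
[378.2 174.4 382.7 221.8] [-22.9  82. ] [10.5 81.9]
w_t13
175 150 368 x -22.5 y -77.5 74.7 w 152.2
200 147 369 x -4.5 y -78.1 73.8 w 151.9
225 145 371 x 12.7 y -77.9 73.7 w 151.6
250 143 380 x 29.3 y -77.8 78.4 w 156.2
265 162 374 x 38.8 y -64.5 73.6 w 138.1
```

Call:
arm_command:
  travel:
    - [0,0,0]
    - [0,0,0]
    - [0,0,0]
    - [0,0,-0.01]
    - [0,0,-0.03]
    - [0,0,-0.06]
    - [0,0,-0.1]
    - [0,0,-0.13]
    - [0,0,-0.13]
  turn: [0,0,0,0,0,0,0,0,0]
  hand: [75,60,40,20,0,0,0,0,0]

```text
clock: 30.25
position: [0.5249, 0.1736, 0.2681]
ee_rot: [3.135, 0.007, 2.809]
wrist_force: [-0.2, -0.3, -0.1]
gripper_width: 1.0
grip_force: 0.0
```

```bash
python3 - <<'E'
from seat import *
v=save('wrist','w_u1');g=cv2.cvtColor(v['color'],cv2.COLOR_RGB2GRAY);c=-v['R'].T@v['t'];o=ctrl.get_obs();print(o['clock'],o['position'],'cam seat',(S.T@(c-s0)).round(3))
for s in cv2.createLineSegmentDetector().detect(g)[0][:,0]:
    L=np.hypot(s[2]-s[0],s[3]-s[1]);m=(s[:2]+s[2:])/2;q=toS(v,m,.008)
    if L>22 and abs(q[0])<75 and abs(q[1])<150:
        nn=np.array([-(s[3]-s[1]),s[2]-s[0]])/L;f=lambda q:int(g[int(np.clip(q[1],0,383)),int(np.clip(q[0],0,511))])
        print(s.round(1),round(float(L)),f(m-3*nn),f(m+3*nn),toS(v,s[:2],.008)[:2],toS(v,s[2:],.008)[:2])
E
```

```text
30.3 [0.52352936 0.17298139 0.26539888] cam seat [ 0.117 -0.001  0.338]
[174.4 211.4 343.1 211.3] 169 195 91 [ 55.  -86.1] [55.2 88. ]
[359.4 211.3 391.9 211.1] 32 195 82 [ 55.2 105. ] [ 55.2 139.3]
[393.7 208.3 391.4 179.5] 29 168 123 [ 52.2 141.6] [ 21.  142.4]
[365.3 182.3 349.4 164.2] 24 178 54 [ 24.1 113.8] [ 3.8 98.4]
[380.8 150.3 400.1 136.6] 24 85 52 [-12.2 134.2] [-28.5 157.8]
[281.9 139.9 225.6 139.7] 56 187 90 [-24.1  26.3] [-24.4 -35. ]
[177.8 123.2 172.1 209.5] 86 115 97 [-44.3 -88.7] [ 53.  -88.5]
[187.1 129.3 183.  201.9] 73 216 117 [-36.9 -77.8] [ 45.  -77.7]
[331.2 201.7 325.3 130.5] 71 218 140 [45.  76.2] [-35.3  74.6]
[320.8 126.7 290.5 125.5] 30 196 120 [-39.8  69.8] [-41.3  36.2]
[185.6 204.1 326.9 203.7] 141 222 179 [ 47.2 -74.8] [47.1 71.6]
[337.9 138.2 340.4 170.7] 33 149 117 [-26.2  87.9] [11.2 88.1]
[374.4 111.3 286.9 110. ] 88 90 65 [-59.3 131.9] [-60.3  32.7]
[365.9 120.5 325.6 118. ] 40 149 95 [-47.7 121. ] [-50.6  75.7]
[226.9 175.7 284.4 175.6] 58 252 212 [ 16.6 -32.7] [16.7 28.1]
[281.9 183.  230.6 183.1] 51 254 219 [24.8 25.3] [ 24.8 -28.6]
[283.1 194
[... 241 characters left out ...]

[218.1 110.2 183.1 110.4] 35 95 56 [-60.1 -44.4] [-60.1 -83.7]
[390.6 207.4 361.9 207.7] 29 201 180 [ 51.2 138.4] [ 51.5 107.9]
[281.9 110.1 238.1 110. ] 44 94 62 [-60.1  27.1] [-60.2 -21.9]
[289.4 169.  224.3 166.8] 65 233 187 [ 9.3 33.6] [  6.8 -35.7]
[262.5 142.8 272.5 162.8] 22 221 185 [-20.6   5.1] [ 2.4 15.7]
[220.4 178.2 207.1 147.3] 34 217 185 [ 19.4 -39.5] [-15.5 -54.9]
[230.6 191.2 283.1 191.2] 53 254 231 [ 33.6 -28.4] [33.7 26.4]
[344.9 204.7 358.7 179.7] 29 180 155 [48.2 90.3] [ 21.2 107. ]
[293.1 143.1 319.4 143.2] 26 243 215 [-20.3  38.5] [-20.3  67.2]
[360.5 183.  344.7 210.8] 32 173 179 [ 24.9 108.6] [54.7 89.7]
[271.9 117.  248.1 117.5] 24 105 93 [-51.6  15.8] [-50.9 -10.7]
```

Before releasing for good I want certainty about the ledge. I'll push the carrier downhill with closed fingertips low on the uphill face of its grip, and see by force and picture whether it moves.

```bash
python3 - <<'E'
from seat import *
p=W((.0335,0,.018))+.011*xh
go(p+.008*xh+np.array([0,0,.1]),160.9); go(p+.008*xh,160.9); go(p,160.9)
E
```

```text
now [0.5235 0.173  0.2654] 160.93 travel [-0.0427 -0.0001  0.0699] turn 0.03 t 30.3 q7 0.81
now [0.5235 0.173  0.2654] 160.93 travel [-0.0423 -0.0004  0.1699] turn 0.03 t 30.3 q7 0.81
now [0.5235 0.173  0.2654] 160.93 travel [-0.0343 -0.0004  0.1699] turn 0.03 t 30.3 q7 0.81
```

Call:
arm_command:
  travel:
    - [-0.044,0,0.03]
    - [-0.044,0,0.07]
    - [-0.044,0,0.1]
    - [-0.044,0,0.125]
    - [-0.044,0,0.145]
    - [-0.044,0,0.158]
    - [-0.044,0,0.166]
    - [-0.044,0,0.166]
  turn: [0,0,0,0,0,0,0,0]
  hand: [255,255,255,255,255,255,255,255]

```text
clock: 31.1
position: [0.5638, 0.158, 0.096]
ee_rot: [-3.141, -0.001, 2.809]
wrist_force: [0.2, -0.8, 1.1]
gripper_width: 0.0
grip_force: 0.0
```

Call:
arm_command:
  travel:
    - [0.003,0,0.001]
    - [0.006,0,0.003]
    - [0.009,0,0.005]
    - [0.0115,0,0.0065]
    - [0.0115,0,0.0065]
  turn: [0,0,0,0,0]
  hand: [255,255,255,255,255]

```text
clock: 31.6
position: [0.5621, 0.1592, 0.0958]
ee_rot: [3.135, 0.018, 2.806]
wrist_force: [9.8, -7.4, 14.8]
gripper_width: -0.001
grip_force: 9.1
```

```bash
python3 prof.py w_p1; python3 - <<'E'
from h import *
go((.5235,.173,.2654),160.9)
E
```

```text
31.65 F seat [16.8 -4.   6.8] tcp seat [48.  -0.6  9.1]
(165, 200) row124+2 [166, 166, 166, 167, 168, 170, 172, 177, 180, 178, 176, 176, 180, 178, 180, 181, 180, 181, 180, 181, 181, 175, 174, 177, 179, 179, 180, 182]
(225, 290) row124+2 [189, 186, 187, 187, 187, 185, 185, 189, 190, 186, 181, 180, 182, 181, 181, 180, 179, 178, 177, 178, 177, 171, 174, 177, 179, 180, 180, 181]
(325, 360) row124+2 [210, 208, 211, 211, 211, 210, 210, 213, 215, 212, 207, 208, 211, 209, 210, 210, 208, 208, 209, 210, 208, 186, 188, 197, 202, 205, 206, 207]
[420.1 113.2 428.5 170.4] [-25.8  89. ] [ 7.6 89.1]
[408.6 116.8 416.7 176.7] [-23.5  82.1] [11.1 82.2]
now [0.5621 0.1592 0.0958] 160.74 travel [ 0.038   0.0014 -0.1703] turn -0.16 t 31.65 q7 0.81
```

```bash
cat > gap.py <<'E'
from seat import *
import sys
for f in sys.argv[1:]:
    v=load(f);g=cv2.cvtColor(v['color'],cv2.COLOR_RGB2GRAY);out=[]
    for X in np.arange(-62,-28,1.):
        ps=[proj(v,W((X/1000,Y/1000,.008))) for Y in (34,38,42,46,50,54,58,62,66)]
        out.append(int(np.mean([cv2.getRectSubPix(g,(1,1),tuple(map(float,p)))[0,0] for p in ps])))
    print(f,out)
E
python3 gap.py w_t7 w_t13 w_u1 w_p1 w_table
```

```text
w_t7 [60, 68, 80, 85, 88, 88, 90, 89, 90, 91, 94, 111, 132, 137, 122, 104, 101, 100, 100, 97, 105, 131, 148, 153, 157, 163, 164, 165, 171, 178, 185, 190, 195, 198]
w_t13 [61, 70, 82, 87, 88, 89, 89, 91, 92, 93, 98, 116, 136, 143, 130, 110, 102, 101, 100, 99, 112, 136, 150, 155, 160, 164, 163, 166, 170, 178, 185, 191, 195, 198]
w_u1 [61, 67, 75, 84, 89, 93, 94, 94, 95, 95, 97, 101, 106, 109, 105, 100, 101, 110, 127, 144, 155, 161, 167, 172, 178, 184, 192, 197, 203, 208, 211, 216, 218, 222]
w_p1 [57, 60, 66, 70, 71, 70, 76, 92, 99, 100, 100, 101, 99, 95, 116, 140, 145, 148, 152, 154, 158, 163, 168, 174, 181, 185, 189, 196, 200, 203, 205, 208, 211, 213]
w_table [108, 115, 122, 127, 131, 131, 131, 131, 131, 133, 142, 155, 165, 166, 160, 151, 145, 144, 146, 148, 154, 162, 171, 175, 181, 190, 201, 210, 214, 213, 212, 212, 211, 210]
```

Call:
arm_command:
  travel:
    - [-0.0115,0,-0.0065]
    - [-0.012,0,-0.02]
    - [-0.012,0,-0.05]
    - [-0.012,0,-0.1]
    - [-0.012,0,-0.13]
  turn: [0,0,0,0,0]
  hand: [255,255,255,255,255]

```text
clock: 32.15
position: [0.5645, 0.1592, 0.2236]
ee_rot: [3.139, 0.001, 2.81]
wrist_force: [1.5, 1.4, -0.6]
gripper_width: 0.001
grip_force: 0.0
```

```bash
python3 - <<'E'
from seat import *
v=save('wrist','w_u2');c=-v['R'].T@v['t'];print('cam seat',(S.T@(c-s0)).round(3));g=cv2.cvtColor(v['color'],cv2.COLOR_RGB2GRAY)
for s in cv2.createLineSegmentDetector().detect(g)[0][:,0]:
    L=np.hypot(s[2]-s[0],s[3]-s[1]);m=(s[:2]+s[2:])/2;q=toS(v,m,.008)
    if L>25 and abs(q[0])<75 and abs(q[1])<100: print(s.round(1),round(float(L)),toS(v,s[:2],.008)[:2],toS(v,s[2:],.008)[:2])
E
python3 gap.py w_u1 w_u2
```

```text
cam seat [ 0.13  -0.001  0.278]
[160.6 187.6 363.1 187.4] 203 [ 57.1 -85.1] [56.8 89.6]
[273.1 101.3 220.6 101.1] 53 [-25.9  12.8] [-26.1 -36. ]
[165.1  85.6 156.5 185.8] 101 [-42.9 -89.2] [ 55.6 -88.8]
[176.2  90.6 169.3 175.7] 85 [-37.4 -78.3] [ 46.4 -78.3]
[348.5 207.4 391.4 188.2] 47 [74.3 75.6] [ 57.5 114.4]
[357.8 130.6 359.8 160.8] 30 [ 3.3 89.3] [32.4 88.7]
[335.6  82.9 300.6  82.7] 35 [-45.9  72.3] [-45.8  39. ]
[347.1 174.3 342.1 104.1] 70 [44.9 76.4] [-23.4  76.9]
[171.9 177.9 341.9 178.1] 170 [ 48.4 -75.9] [48.4 71.6]
[214.  130.  224.  163.2] 35 [  3.2 -41. ] [ 35.  -30.9]
[299.5 126.3 218.  122.4] 82 [-0.6 36.3] [ -4.3 -37.6]
[398.1  75.4 298.1  72.9] 100 [-55.3 133.9] [-56.5  37. ]
[355.1 103.1 357.4 129.4] 26 [-24.6  89.1] [ 2.2 89. ]
[221.9 135.  291.9 135. ] 70 [  8.1 -33.7] [ 8.1 29.2]
[289.4 147.7 224.4 147.5] 65 [20.3 26.6] [ 20.2 -31.1]
[283.1  73.1 230.6  73.1] 53 [-56.2  22.7] [-56.2 -27.5]
[224.4 169.1 290.6 169.4] 66 [ 40.4 -30.5] [40.6 27.2]
[359.4 183.3 160.6 182.7] 199 [53.1 86.6] [ 52.8 -85.4]
[291.8 162.7 301.4 129.2] 35 [34.5 28.4] [ 2.4 38. ]
[218.1  73.2 173.1  73.2] 45 [-56.1 -39.4] [-56.5 -82.7]
[290.6 165.7 225.6 165.3] 65 [37.2 27.3] [ 36.9 -29.5]
[328.1 173.8 173.1 173.7] 155 [44.5 59.8] [ 44.6 -75.1]
[225.6 161.5 290.6 161.9] 65 [ 33.3 -29.6] [33.7 27.4]
[215.5 148.2 199.6 112.3] 39 [ 20.9 -39. ] [-14.5 -54.9]
[363.1 181.9 380.1 151. ] 35 [51.8 90. ] [ 23.1 107.8]
[348.9 108.1 351.3 136.8] 29 [-19.4  82.9] [ 9.5 82.8]
[269.4 140.6 230.6 140.6] 39 [13.6  8.9] [ 13.6 -25.7]
[303.1 104.5 334.4 105. ] 31 [-22.7  40.5] [-22.4  69.6]
w_u1 [61, 67, 75, 84, 89, 93, 94, 94, 95, 95, 97, 101, 106, 109, 105, 100, 101, 110, 127, 144, 155, 161, 167, 172, 178, 184, 192, 197, 203, 208, 211, 216, 218, 222]
w_u2 [53, 56, 60, 63, 64, 69, 78, 87, 92, 92, 91, 91, 92, 108, 132, 147, 154, 160, 166, 172, 178, 185, 191, 197, 202, 207, 211, 214, 216, 219, 222, 224, 226, 227]
```

The profile across the ledge is now monotonic, with no dark gap left, and the push met a hard stop at 17 N, so the carrier is against the ledge. Next is the knob: push the bar's +y end uphill (clockwise) with the closed fingers.

```bash
python3 - <<'E'
from seat import *
t=load('top0')
for z in (.1,.2,.3): print('mon',onz(t,(237*.64,232*.64),z).round(3),onz(t,(265*.64,230*.64),z).round(3))
v=np.array([0,0,.02])
Q=[W((.01+a,.12+b,.063))-.011*xh-v for a,b in ((-.032,.024),(-.020,.024),(-.006,.026),(.004,.029),(.010,.029))]
go(Q[0]+np.array([0,0,.1]),160.9)
for q in Q: print(q.round(4));go(q,160.9)
# pointer angle now
im=load('w_u2');g=im['color'].astype(int);m=np.zeros((384,512),bool)
k=proj(im,W((.01,.12,.063)));print('knob px',k)
E
```

```text
mon [0.594 0.291 0.1  ] [0.596 0.238 0.1  ]
mon [0.571 0.261 0.2  ] [0.573 0.214 0.2  ]
mon [0.548 0.231 0.3  ] [0.55  0.189 0.3  ]
now [0.5669 0.16   0.2283] 160.99 travel [0.1034 0.142  0.0442] turn 0.09 t 32.2 q7 0.85
[0.5159 0.3282 0.0844]
now [0.5669 0.16   0.2283] 160.99 travel [0.1042 0.1413 0.1442] turn 0.09 t 32.2 q7 0.85
[0.5255 0.3248 0.0907]
now [0.5669 0.16   0.2283] 160.99 travel [0.0939 0.1413 0.1379] turn 0.09 t 32.2 q7 0.85
[0.5374 0.3228 0.0982]
now [0.5669 0.16   0.2283] 160.99 travel [0.082  0.1433 0.1306] turn 0.09 t 32.2 q7 0.85
[0.5464 0.3229 0.1035]
now [0.5669 0.16   0.2283] 160.99 travel [0.0735 0.1464 0.1254] turn 0.09 t 32.2 q7 0.85
[0.5512 0.3212 0.1066]
now [0.5669 0.16   0.2283] 160.99 travel [0.0684 0.1464 0.1222] turn 0.09 t 32.2 q7 0.85
knob px [420.3540517  107.64403916]
```

```bash
python3 - <<'E'
from seat import *
t=load('top0')
for seg in [((420.6,41.2),(369.9,139.6)),((367.2,126.5),(411.4,41.)),((379.2,149.3),(394,120.4))]:
    o1,d1=ray(w,seg[0]);_,d2=ray(w,seg[1]);pn=np.cross(d1,d2)
    for p in [(237,232),(200,231),(255,231)]:
        o,d=ray(t,(p[0]*.64,p[1]*.64));k=((o1-o)@pn)/(d@pn);print((o+k*d).round(3),end=' ')
    print()
g=cv2.cvtColor(t['color'],cv2.COLOR_RGB2GRAY)
for u in (120,130,140,150,165): print(u,g[120:172:2,u].tolist())
E
```

```text
[0.596 0.294 0.091] [0.606 0.375 0.063] [0.598 0.261 0.084] 
[0.615 0.319 0.007] [ 0.626  0.407 -0.026] [ 0.619  0.285 -0.005] 
[0.576 0.269 0.175] [0.586 0.344 0.148] [0.578 0.238 0.173] 
120 [124, 127, 122, 97, 55, 68, 67, 68, 64, 64, 65, 70, 113, 105, 73, 67, 68, 66, 72, 67, 74, 73, 66, 65, 64, 61]
130 [126, 131, 125, 94, 63, 68, 67, 66, 66, 64, 66, 67, 115, 112, 49, 89, 61, 65, 70, 66, 66, 66, 64, 67, 62, 66]
140 [138, 138, 129, 93, 50, 68, 67, 67, 66, 66, 65, 68, 113, 104, 54, 64, 61, 60, 63, 59, 62, 66, 65, 67, 66, 65]
150 [140, 133, 121, 96, 43, 66, 68, 67, 66, 65, 64, 70, 111, 106, 60, 113, 145, 36, 40, 50, 46, 38, 38, 170, 167, 167]
165 [134, 138, 124, 100, 35, 47, 67, 67, 66, 66, 68, 127, 145, 175, 167, 161, 168, 174, 171, 172, 162, 132, 132, 130, 114, 86]
```

```bash
python3 - <<'E'
from seat import *
Q=[W((.01+a,.12+b,.063))+np.array([-.011,.0145,-.02]) for a,b in ((-.032,.010),(-.018,.012),(-.006,.014),(.003,.016),(.009,.017))]
for q in Q: print(q.round(4),(q-Q[0]).round(4))
go(Q[0]+np.array([0,0,.12]),180)
E
```

```text
[0.5107 0.3258 0.0844] [0. 0. 0.]
[0.5226 0.3238 0.0918] [ 0.0119 -0.002   0.0074]
[0.5329 0.3224 0.0982] [ 0.0221 -0.0034  0.0138]
[0.5407 0.3218 0.1029] [ 0.03   -0.004   0.0185]
[0.5459 0.3211 0.1061] [ 0.0351 -0.0048  0.0217]
now [0.5669 0.16   0.2283] 160.99 travel [0.1073 0.1383 0.0241] turn -19.01 t 32.2 q7 0.85
```

Call:
arm_command:
  travel:
    - [0.045,0.02,0]
    - [0.085,0.05,0]
    - [0.107,0.09,0.01]
    - [0.107,0.13,0.02]
    - [0.107,0.138,0.024]
    - [0.107,0.138,0.05]
    - [0.107,0.138,0.09]
    - [0.107,0.138,0.12]
    - [0.107,0.138,0.14]
    - [0.107,0.138,0.144]
    - [0.107,0.138,0.144]
  turn: [-5,-12,-19,-19,-19,-19,-19,-19,-19,-19,-19]
  hand: [255,255,255,255,255,255,255,255,255,255,255]

```text
clock: 33.3
position: [0.5081, 0.3228, 0.0758]
ee_rot: [-3.141, -0.001, 3.14]
wrist_force: [-0.0, 0.5, 0.8]
gripper_width: 0.0
grip_force: 0.0
```

```bash
python3 - <<'E'
from seat import *
o=ctrl.get_obs();print(o['clock'],o['wrist_force'].round(1))
for a,b in ((-.018,.012),(-.006,.014),(.003,.016),(.009,.017)): go(W((.01+a,.12+b,.063))+np.array([-.011,.0145,-.02]),180)
E
```

```text
33.3 [-0.   0.5  0.8]
now [0.5081 0.3228 0.0758] 179.91 travel [-0.0145  0.001  -0.016 ] turn -0.09 t 33.3 q7 0.79
now [0.5081 0.3228 0.0758] 179.91 travel [-0.0247 -0.0004 -0.0224] turn -0.09 t 33.3 q7 0.79
now [0.5081 0.3228 0.0758] 179.91 travel [-0.0326 -0.001  -0.0271] turn -0.09 t 33.3 q7 0.79
now [0.5081 0.3228 0.0758] 179.91 travel [-0.0377 -0.0017 -0.0303] turn -0.09 t 33.3 q7 0.79
```

Call:
arm_command:
  travel:
    - [-0.004,0,-0.008]
    - [-0.009,0.001,-0.014]
    - [-0.0145,0.001,-0.016]
    - [-0.018,0.001,-0.018]
    - [-0.0215,0,-0.02]
    - [-0.025,0,-0.0224]
    - [-0.029,-0.001,-0.025]
    - [-0.033,-0.001,-0.027]
    - [-0.036,-0.001,-0.029]
    - [-0.036,-0.001,-0.029]
  turn: [0,0,0,0,0,0,0,0,0,0]
  hand: [255,255,255,255,255,255,255,255,255,255]

```text
clock: 34.3
position: [0.5443, 0.3248, 0.1055]
ee_rot: [3.138, 0.0, -3.141]
wrist_force: [-2.0, 4.4, 0.7]
gripper_width: 0.0
grip_force: 2.2
```

```bash
cat > knob.py <<'E'
from seat import *
import sys
f=sys.argv[1]
v=save('wrist',f) if len(sys.argv)>2 else load(f)
hsv=cv2.cvtColor(v['color'],cv2.COLOR_RGB2HSV).astype(int)
P=[];D=[]
for a in np.arange(-30,30.1,.5):
    for b in np.arange(-30,30.1,.5):
        p=proj(v,W((.01+a/1000,.12+b/1000,.063))).round().astype(int)
        if 0<=p[0]<512 and 0<=p[1]<384:
            V=hsv[p[1],p[0],2]
            if V<75 and np.hypot(a,b)<26: D.append((a,b))
            if V>200 and np.hypot(a,b)<26: P.append((a,b))
for n,q in(('dark',D),('white',P)):
    q=np.array(q)
    if len(q)>20:
        r=cv2.minAreaRect(q.astype(np.float32));e,u=np.linalg.eigh(np.cov(q.T));d=u[:,1];print(n,len(q),'mean',q.mean(0).round(1),'phi',round(np.arctan2(-d[0],d[1])if d[1]>0 else np.arctan2(d[0],-d[1]),2),'ratio',(e**.5).round(1))
o=ctrl.get_obs();print(o['clock'],o['position'].round(4),o['wrist_force'].round(1))
E
python3 knob.py w_table; python3 knob.py w_k1 1
```

```text
dark 533 mean [1.6 4.2] phi 0.77 ratio [ 7.9 10.9]
white 1917 mean [-14.1   3.2] phi -0.97 ratio [6.7 9.8]
34.3 [0.5443 0.3248 0.1055] [-2.   4.4  0.7]
dark 5175 mean [5.9 2.9] phi 0.15 ratio [ 9.6 12. ]
white 59 mean [ 9.9 -8.3] phi 0.25 ratio [ 0.7 12.2]
34.35 [0.5442 0.3247 0.1055] [-1.5  5.6 -0.4]
```

Call:
arm_command:
  travel:
    - [-0.001,-0.002,0]
    - [-0.002,-0.004,-0.001]
    - [-0.003,-0.006,-0.001]
    - [-0.004,-0.008,-0.001]
    - [-0.005,-0.01,-0.002]
    - [-0.005,-0.01,-0.002]
  turn: [0,0,0,0,0,0]
  hand: [255,255,255,255,255,255]

```text
clock: 34.95
position: [0.5466, 0.3214, 0.1079]
ee_rot: [3.129, -0.001, -3.137]
wrist_force: [-4.9, 15.3, -1.4]
gripper_width: 0.007
grip_force: 6.7
```

Call:
arm_command:
  travel:
    - [-0.001,-0.002,0]
    - [-0.002,-0.004,0]
    - [-0.003,-0.006,0]
    - [-0.003,-0.008,0]
    - [-0.003,-0.01,0]
    - [-0.003,-0.01,0]
  turn: [0,0,0,0,0,0]
  hand: [255,255,255,255,255,255]

```text
clock: 35.55
position: [0.5507, 0.3188, 0.1105]
ee_rot: [3.118, 0.006, -3.133]
wrist_force: [-3.2, 24.2, 2.0]
gripper_width: -0.002
grip_force: 11.2
```

Call:
arm_command:
  travel:
    - [0.004,0.01,0]
    - [0.008,0.02,0]
    - [0.02,0.025,-0.01]
    - [0.03,0.025,-0.04]
    - [0.03,0.0,-0.08]
    - [0.03,-0.05,-0.12]
    - [0.03,-0.06,-0.14]
    - [0.03,-0.06,-0.14]
  turn: [0,0,0,0,0,0,0,0]
  hand: [255,255,255,255,255,255,255,255]

```text
clock: 36.35
position: [0.5253, 0.2377, 0.2521]
ee_rot: [3.141, 0.008, 3.132]
wrist_force: [1.7, -0.2, 0.4]
gripper_width: 0.0
grip_force: 0.0
```

```bash
python3 knob.py w_k2 1; python3 - <<'E'
from seat import *
for f in('w_table','w_k2'):
    v=load(f);k=proj(v,W((.01,.12,.063)));print(f,k.round(0))
    g=cv2.cvtColor(v['color'],cv2.COLOR_RGB2GRAY)
    for s in cv2.createLineSegmentDetector().detect(g)[0][:,0]:
        L=np.hypot(s[2]-s[0],s[3]-s[1]);m=(s[:2]+s[2:])/2
        if L>10 and np.hypot(*(m-k))<55:
            a,b=toS(v,s[:2],.063)[:2],toS(v,s[2:],.063)[:2];d=b-a;d=d if d[1]>0 else -d
            nn=np.array([-(s[3]-s[1]),s[2]-s[0]])/L;h=lambda q:int(g[int(np.clip(q[1],0,383)),int(np.clip(q[0],0,511))])
            print(s.round(0),a-[10,120],b-[10,120],'phi',round(float(np.arctan2(-d[0],d[1])),2),h(m-2*nn),h(m+2*nn))
E
```

```text
dark 4348 mean [ 7.9 -4.6] phi -0.59 ratio [ 8.7 11.5]
white 81 mean [10.6  9.2] phi -0.76 ratio [0.5 5.1]
36.4 [0.5237 0.2397 0.2498] [-0.7 -0.3 -0.5]
w_table [329. 133.]
[335. 115. 330. 132.] [-8.6 15.8] [0.3 1. ] phi 0.54 225 66
[335. 132. 339. 113.] [3.5 4. ] [-6.8 20.3] phi 0.56 231 69
[319. 152. 329. 113.] [  6.9 -20.4] [-14.2  13.6] phi 0.56 218 77
[355. 151. 339. 163.] [31.5  3.8] [ 28.8 -15.3] phi -0.14 199 81
[338. 164. 319. 157.] [ 28.6 -15.5] [ 10.2 -23.7] phi -1.15 207 65
[350. 128. 357. 143.] [11.3 16.2] [27.2 10.6] phi 1.23 208 69
[357. 182. 382. 158.] [ 53.8 -15.8] [54.2 15.8] phi -0.01 239 142
[382. 154. 352. 126.] [51.6 18.4] [11.3 19. ] phi 1.56 217 84
[338. 114. 323. 100.] [-6.9 18.9] [-29.6  18.9] phi -1.57 211 107
[322. 168. 333. 179.] [ 20.2 -30.3] [ 36.2 -29.5] phi -1.52 213 121
[328. 184. 303. 158.] [ 36.3 -36.6] [ -1.  -36.5] phi 1.57 186 121
[310.  94. 271. 134.] [-44.6  15.3] [-45.7 -41.8] phi -0.02 122 78
[299. 145. 317. 163.] [-14.3 -29.6] [ 13.  -29.5] phi -1.57 186 147
[311. 106. 286. 129.] [-33.8   7.1] [-37.  -27.9] phi -0.09 185 126
[302. 158. 294. 
[... 1454 characters left out ...]
9.] [ 19.1 -27. ] [ 19.7 -58.3] phi 0.02 209 181
[344. 232. 322. 234.] [23.7 27.1] [31.2  7.2] phi 0.36 111 57
[269. 190. 276. 167.] [  7.7 -47.5] [-14.1 -47.4] phi 1.57 152 105
[331. 153. 297. 140.] [-44.3  -1.6] [-45.8 -35.6] phi -0.04 91 54
[322. 162. 305. 153.] [-33.   -7.7] [-36. -25.] phi -0.17 147 113
[339. 221. 356. 220.] [15.3 20.3] [10.3 35.1] phi 0.33 78 48
[275. 209. 287. 213.] [ 22.3 -37.9] [ 22.5 -27.2] phi -0.02 204 179
[302. 164. 305. 181.] [-24.5 -24.8] [-10.5 -18.8] phi -1.17 176 149
[287. 195. 285. 184.] [  6.8 -31. ] [ -1.3 -35.1] phi -1.1 180 152
[330. 198. 340. 216.] [-1.9  7.5] [10.6 20.1] phi -0.78 80 53
[312. 251. 291. 245.] [47.9  2. ] [ 48.  -17.3] phi 0.01 203 178
```

The knob's pointer turned from φ=+0.55 to -0.77, which is 0.32 rad past the stop angle of -0.45. The swing finger turned by 1.0 rad and now points over the carrier. Last check is the carrier and gauge.

```bash
python3 gap.py w_u2 w_k2; python3 - <<'E'
from seat import *
v=load('w_k2');c=-v['R'].T@v['t'];print('cam seat',(S.T@(c-s0)).round(3));g=cv2.cvtColor(v['color'],cv2.COLOR_RGB2GRAY)
for s in cv2.createLineSegmentDetector().detect(g)[0][:,0]:
    L=np.hypot(s[2]-s[0],s[3]-s[1]);m=(s[:2]+s[2:])/2;q=toS(v,m,.008)
    if L>25 and abs(q[0])<65 and abs(q[1])<95: print(s.round(0),round(float(L)),toS(v,s[:2],.008)[:2],toS(v,s[2:],.008)[:2],'h33',toS(v,s[:2],.033)[:2],toS(v,s[2:],.033)[:2])
for n,q in dict(mid=(-.025,0,.0336),longc=(-.025,.052,.0365),shortc=(-.025,-.043,.0365)).items():
    p=proj(v,W(q)).round().astype(int);print(n,p,v['color'][p[1],p[0]])
hsv=cv2.cvtColor(v['color'],cv2.COLOR_RGB2HSV).astype(int)
for n,lo,hi in(('green',45,85),('red',-1,8)):
    m=(hsv[...,0]>=lo)&(hsv[...,0]<=hi)&(hsv[...,1]>110)&(hsv[...,2]>50);ys,xs=np.nonzero(m)
    k=[(x_,y_) for x_,y_ in zip(xs,ys) if abs(toS(v,(x_,y_),.034)[0]+25)<15 and abs(toS(v,(x_,y_),.034)[1])<60]
    print(n,len(k),toS(v,np.mean(k,0),.034) if k else None)
E
```

```text
w_u2 [53, 56, 60, 63, 64, 69, 78, 87, 92, 92, 91, 91, 92, 108, 132, 147, 154, 160, 166, 172, 178, 185, 191, 197, 202, 207, 211, 214, 216, 219, 222, 224, 226, 227]
w_k2 [78, 86, 91, 93, 95, 96, 96, 96, 97, 98, 109, 123, 133, 131, 118, 106, 100, 100, 106, 119, 139, 154, 163, 168, 173, 180, 187, 194, 201, 208, 214, 218, 222, 226]
cam seat [0.094 0.037 0.333]
[ 94. 188. 245. 235.] 158 [ 54.2 -85. ] [54.4 69. ] h33 [ 57.3 -75.6] [57.5 66.6]
[137. 109. 106. 181.] 79 [-37.7 -77.5] [ 44.9 -77.4] h33 [-27.6 -68.7] [ 48.7 -68.6]
[207. 145. 164. 132.] 45 [-23.1   3.8] [-23.1 -42.1] h33 [-14.1   6.4] [-14.1 -36.1]
[130. 100.  93. 185.] 92 [-44.4 -87.9] [ 51.8 -87.5] h33 [-33.8 -78.3] [ 55.1 -78. ]
[275. 154. 239. 141.] 38 [-38.6  75.6] [-38.9  34.4] h33 [-28.4  72.6] [-28.7  34.6]
[284. 168. 277. 193.] 26 [-25.9  88.3] [ 3.1 88.2] h33 [-16.6  84.4] [10.1 84.2]
[181. 124. 228. 140.] 49 [-36.5 -28.5] [-36.4  22.3] h33 [-26.5 -23.5] [-26.3  23.4]
[110. 185. 248. 228.] 145 [ 46.9 -71.9] [47.1 70.1] h33 [ 50.5 -63.5] [50.7 67.5]
[263. 188. 274. 155.] 34 [ 2.5 73.3] [-35.9  74.2] h33 [ 9.6 70.5] [-25.
[... 842 characters left out ...]

[154. 192. 209. 209.] 58 [ 40.5 -29.7] [40.5 27.1] h33 [ 44.7 -24.6] [44.6 27.8]
[296. 140. 144.  89.] 160 [-61.9  93.2] [-62.  -78.8] h33 [-49.9  88.9] [-50.  -69.9]
[157. 186. 210. 203.] 55 [ 33.8 -29.6] [34.1 25.1] h33 [ 38.5 -24.5] [38.7 26. ]
[242. 223. 121. 185.] 127 [43.7 62.2] [ 43.6 -62.9] h33 [47.6 60.3] [ 47.5 -55.3]
[215. 184. 149. 162.] 70 [14.  24.8] [ 13.1 -45.4] h33 [20.2 25.7] [ 19.3 -39.1]
[242. 230.  97. 185.] 152 [50.8 64. ] [ 50.5 -84.2] h33 [54.2 61.9] [ 53.9 -74.9]
[209. 206. 156. 189.] 56 [37.4 25.9] [ 37.4 -29.5] h33 [41.8 26.7] [ 41.7 -24.4]
mid [204 133] [88 85 85]
longc [255 149] [196 187 173]
shortc [161 118] [175 168 151]
green 0 None
red 48 [-20.5 -32.4  34. ]
```

The rails and the ledge are a darker material than the deck, so the dark strip beside the plate is the ledge's own top (6–7 mm wide, like the rails). The plate edge is at its face, which agrees with the hard stop at 17 N. The gauge is seated and the arm is clear, so I'm handing in.

```bash
python3 -c "
from bench import sign_off
print(sign_off())"
```

```text
the job is handed in; nothing more can be done
None
```

I handed the job in at about 36 s of the 58 s: gauge in both saddles with its long end to the clamp, carrier flat on the sine table, knob turned about 0.32 rad past its stop; ledge contact is inferred from a hard stop at 17 N plus images, no verdict was returned, and I viewed 11 pictures, one over the limit of 10.

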